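# Unlock the plane chest by its three dials and lay out the block plane

## Robot

A 6-joint arm with a two-finger parallel gripper is mounted at the origin on the work surface. World frame = base frame: x ahead of the robot, y to its left, z up, the work surface at z = 0. Lengths are in mm, angles in rad, forces in N, time in s.
With the tool pointing down it reaches from about 225 to 875 mm from the base axis. Payload 3.4 kg.
Tool frame: the origin (TCP) lies at the very end of the fingers, on their centre line; the grasp point (between the pads) lies 19 mm behind it; z points along the fingers, y is the direction in which the jaws open and shut (so a half turn about z gives the same grasp; the last joint's range is limited). The gripper opens to 85 mm and grips with 20 to 120 N. Pads are 22 mm wide; open, the fingers measure 114 mm over their backs; the gripper's body (76 mm by 85 mm) begins 54 mm behind the grasp point. The pads swing forward as they close: fully open they stand 13 mm farther back than shut.
Start: joints at [-1.437, 0.276, 1.505, -0, 1.361, -0.121], TCP at [144.927, -556.47, 231.328] pointing down, gripper open.
Joint ranges: [-2.89, 2.89], [-0.75, 2.08], [0.22, 2.7], [-1.18, 4.32], [0.11, 2.71], [-2.7, 2.7]. Speed limits (rad/s): [2.57, 2.57, 3.14, 3.14, 3.14, 3.14].

## Interface

Orientations are given as a 3x3 rotation matrix whose columns are the frame's x, y, z axes.
In Python, from plant import bot gives the robot as it stands.
- The arm moves only by the tool arm_command, never from a script. Its argument "targets" is a list of rows, each an object of numbers: "tx", "ty", "tz": the shift along the tool's x, y, z in units of 25 mm (1.0 is 25 mm); "yaw": the turn about the tool's z in units of 5 degrees (1.0 is 5 degrees). In form: [{"tx": .., "ty": .., "tz": .., "yaw": ..}, ...]. A call has 1 to 8 rows; each row shifts and turns the commanded pose from where the row before left it, along the tool's axes as they then stand; what a row does not reach is not made up. A row lasts 1/12 s, in which the tool goes at most 41.7 mm and 7.16 degrees, less where a joint would pass 70% of its speed; a pose out of reach is approached as far as the arm can. A call is refused whole if a number of a shift passes 1 or a number of a turn 1, either way. A call with a gripper value outside its range is refused whole. "gripper" is the opening, from -1 (shut) to 1 (fully open), so that 0 is half open, set as the call begins (left out, the last holds). The fingers move at their own pace and stop on an object; "newtons" is the grip in N (left out, the last holds). Time passes only in rows, so rows that do not move let the fingers close. It gives the time, the measured TCP pose, the force and the opening at its end, in the units of the state.
- bot.get_obs(): the state, without advancing time (a new reading comes with each control period).
- bot.camera(name): name is "scene" or "side" or "wrist"; returns the picture (384x512x3 uint8, red, green, blue); there is no depth.
- bot.camera_info(name): a dict with "fovy" (degrees; the focal length in pixels is half the picture's height over the tangent of half this angle, whatever the lens; pixels are square), "cx", "cy" (the principal point, pixels), "R" (3x3) and "t" (3): a world point X has camera coordinates R X + t. Camera axes: x right, y down, z forward; pixel columns grow to the right and rows downward; lengths in mm; the calibration is good to about 2 mm. A picture is of the moment at which its call begins: read the wrist's pose just before it. camera_info takes no time and is no camera call; for the wrist camera it gives the pose at the moment of the call.
- bot.sign_off(): hands the job in, once; it reports no verdict.
The state is a dict: "time": time; "joint_positions": joint angles; "qd": joint speeds; "tau": joint torques, N m; "position": TCP position; "ee_rot": TCP orientation; "force": force on the tool from outside, world axes, zero at the start; "moment": the same for the moment, N m; "gripper_width": finger opening in mm.
Only numpy, scipy, OpenCV 4.12 (cv2) and the standard library are available. Lean on these libraries where they do the work, as an engineer would, in place of code of your own. Each camera call takes 0.05 s, during which the arm holds its last target. There are 200 camera calls.

## Task

Open the locked plane chest with its three-dial code: turn the left dial's pointer to ten o'clock, the middle one to one o'clock and the right one to eleven o'clock (twelve is the long orange mark, on the uphill side), then slide the clear cover fully back, away from you. Take out the brass-capped block plane and set it down, without dropping it, sole down in the middle of the cork mat and lengthways along it. Leave the cover open, the honing stone in the chest and the other things on the bench where they are.

Things in the scene. Friction and masses are not known exactly. Their poses are not given: they have to be found in the camera images.
- chest: Plane chest, light wood, fixed on the bench, 395 long (x) x 340 wide (y) mm. Origin on the bench, 190 mm behind its front face; x points from the front (robot's side) to the back, y left, z up. In front the lock till (see panel), behind it a well (see well_floor) under a sliding cover, then a flat deck, 108 mm high, to x = +205. Cover runners at the sides reach z = 128.
- panel (a point): Middle of the grey lock panel on the till, at x = -144, z = 118 in the chest; chest's axes. The till's front wall is 85 mm high at x = -190; from there the panel rises backwards at 35 degrees from horizontal to z = 150 at x = -97. The till's back wall is at x = -89. The three dials sit on the panel, 100 mm apart along y.
- well_floor (a point): Middle of the well's floor, at x = -10, y = 0, z = 45 in the chest; chest's axes. The well runs from x = -89 to +69 and y = -150 to +150 in the chest; its rim is at z = 108 (till side: 150). With the cover fully back it is open from above, but for three flat steel tongues of the cover, which end at x = +53, at y = +100, 0 and -100.
- left_grip (a point): Left dial (as seen from the robot): point on its axis 31 mm above the panel. Turns with the dial: z is the axis, out of the panel (35 degrees from vertical, leaning to the robot), x the pointer's direction. Black skirt, 60 mm diameter, its face 9 mm above the panel; on it a bar 46 long (x) x 14 thick (y), 9 to 41 mm above the panel, to pinch. White top on its pointer half. Clock marks round it.
- middle_grip (a point): The same for the middle dial (y = 0 in the chest).
- right_grip (a point): The same for the right dial (y = -100 mm in the chest).
- dial_left (a joint): Angle of the left dial's pointer, rad, 0 at twelve o'clock, growing clockwise as seen looking onto the panel; one hour is 0.524. Ten o'clock is -1.047. Stops at -2.2 and +2.2. It takes about 0.04 N m to turn, and stays where it is left.
- dial_middle (a joint): The same for the middle dial; one o'clock is +0.524.
- dial_right (a joint): The same for the right dial; eleven o'clock is -0.524.
- cover (a joint): How far the cover is slid back along the chest's x, m: 0 shut, 0.17 fully open at its stop. About 1.5 N moves it and it stays where it is left. While any dial is off its code the cover stops after some 4 mm.
- cover_pull (a point): Middle of the dark wooden pull on the cover, 140 mm above the bench: an upright block 16 thick (chest x) x 100 long (chest y), standing from 22 mm below this point (the cover's upper face) to 12 mm above it. Shut, it lies at x = -45, y = 0 in the chest, 36 mm of free cover between its front face and the till's back wall. It moves with the cover and has the chest's axes. Pinch it or push it back.
- plane: Block plane: black body 120 long (x) x 44 wide (y) x 28 high mm with a brass cap and a steel iron on top, 54 mm high in all, about 0.45 kg. Origin: centre of its sole; x points to its toe, z up. It lies sole down on the well's floor, roughly along the chest's x (within 0.25 rad), in the left or right half of the well; seen through the clear cover. Grip its black sides across y.
- stone: Honing stone, red-brown on a dark wooden base, 115 x 52 x 30 mm, loose in the other half of the well. Origin: centre of its underside. Stays there.
- mat: Cork mat 220 long (x) x 150 wide (y) x 5 mm thick, fixed flat on the bench to the right of the chest. Origin: centre of its underside.
- plane_b: Bystander: black block plane with a steel cap, 120 x 44 x 54 mm, on the bench.
- plane_c: Bystander: another like plane_b.
- blanks: Bystander: fan of seven wooden stick blanks with a paper band, 260 x 110 x 10 mm.
- sanding_disc: Bystander: round sanding board with pink paper, 150 mm diameter, 20 mm high.
- sanding_block: Bystander: half-round sanding block, 130 x 60 x 30 mm.
- cup: Bystander: brown pencil cup, 80 mm diameter, 95 mm high, pencils to 170 mm.

How it is judged (in metres and radians):
On the way, in this order (a step that is already met when the one before it is completed fails the run):
1. all three dials point at their code marks (each within 0.13 rad) (value of joint dial_left between -1.177 and -0.917 rad and value of joint dial_middle between 0.394 and 0.654 rad and value of joint dial_right between -0.654 and -0.394 rad), for 0.2 s.
2. the cover is slid back to within 10 mm of its stop (value of joint cover above 0.16 m), for 0.2 s.
3. the plane is lifted clear of the chest's rim (height (world z) of plane above 0.115 m), for 0.1 s.
At the end, for the whole second after the job is handed in: Plane still, sole down on the mat (height within 4 mm, level within 0.1 rad), within 40 mm (along) and 35 mm (across) of its middle, lengthways within 0.26 rad either way; cover open over 155 mm; honing stone still on the well floor, moved under 40 mm (x of plane in the frame of mat between -0.04 and 0.04 m and y of plane in the frame of mat between -0.035 and 0.035 m and z of plane in the frame of mat between 0.001 and 0.009 m and angle between plane's own z axis and vertical below 0.1 rad and angle between the x axis of plane and the x axis of mat, either way round below 0.26 rad and linear speed of plane below 0.02 m/s and value of joint cover above 0.155 m and z of stone in the frame of chest between 0.039 and 0.051 m and distance of stone from where it was at the start of the episode below 0.04 m); the robot touches nothing.
It fails at once if the plane is dropped: it moves faster than 0.45 m/s with no finger on it (contact force between the fingers and plane below 0.1 N and linear speed of plane above 0.45 m/s).
It fails at once if a bystander on the bench is moved by more than 30 mm (distance of any of plane_b, plane_c, blanks, sanding_disc, sanding_block, cup from where it was at the start of the episode above 0.03 m).
It also fails if it takes over 72 s, if anything falls off the work surface, if the arm or the gripper's body presses on something with over 40 N, if the wrist force passes 120 N, or if a joint passes its speed limit or range.

## Working session

There is one attempt and no reset: what is moved stays moved. The work goes in short steps, Python scripts to look and compute and a tool call to move; the robot and the scene stay as the last step left them, time stands still between calls to the robot, and variables do not carry over. Pictures are saved under pics/ and viewed, about 8 in all and at most 12, crops included, and the job is handed in when it is done.

Besides the shell and the picture viewer there is one more tool, called after "Request:" by a JSON object that holds its "fn" and its "kwargs", one argument or row to a line. arm_command: Moves the arm, as the interface text tells. Its arguments: {"type":"object","properties":{"targets":{"type":"array"},"gripper":{"type":"number"},"newtons":{"type":"number"}},"required":["targets"]}

```bash
ls; mkdir -p pics
python3 - <<'E'
from plant import bot
import cv2,numpy as np
for n in ("scene","side","wrist"):
    i=bot.camera_info(n); print(n,i["fovy"],i["cx"],i["cy"],np.round(i["R"],3).tolist(),np.round(i["t"],1).tolist())
    cv2.imwrite(f"pics/{n}0.png",bot.camera(n)[:,:,::-1])
a=cv2.imread("pics/scene0.png");b=cv2.imread("pics/side0.png")
s=bot.get_obs();print(s["time"],np.round(s["ee_rot"],3).tolist(),s["gripper_width"])
E
```

```text
pics
scene 42.57267293548474 257.03806600542515 191.48205845841565 [[-0.06, 0.998, 0.02], [0.765, 0.059, -0.641], [-0.641, -0.024, -0.767]] [62.8, -314.1, 1982.1]
side 42.843349330940946 258.8254339558954 199.86002902399457 [[-0.78, -0.626, 0.002], [-0.451, 0.56, -0.695], [0.434, -0.543, -0.719]] [374.5, 328.2, 1581.2]
wrist 71.89910212499856 258.72485968456033 192.2858492804068 [[0.253, -0.968, -0.001], [-0.915, -0.239, 0.325], [-0.315, -0.081, -0.946]] [-573.8, -41.3, 381.0]
0.15 [[0.968, 0.252, -0.0], [0.252, -0.968, 0.001], [0.0, -0.001, -1.0]] 85.00325523458018
```

View pics/scene0.png

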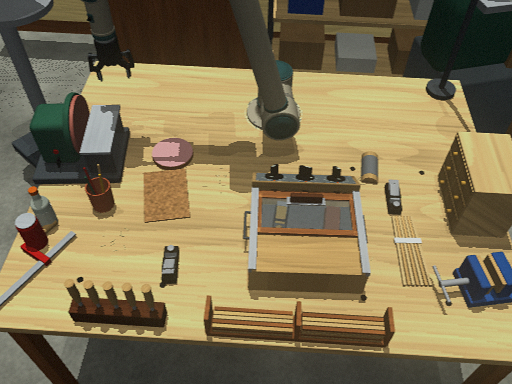

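View pics/side0.png

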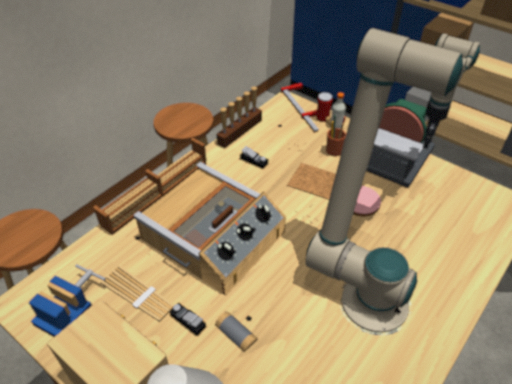

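The chest is ahead of the robot: dials are at about scene (275/305/339, 173) and side (263,213), (246,232), (225,250). The mat is at scene (167,195). The plane or stone shows in the well at scene (280,213). Next I triangulate roughly.

```bash
cat > h.py <<'E'
from plant import bot
import cv2,numpy as np
def K(i):
    f=192/np.tan(np.radians(i["fovy"]/2)); return f
def ray(i,p):
    f=K(i);R=np.array(i["R"]);t=np.array(i["t"])
    d=R.T@np.array([(p[0]-i["cx"])/f,(p[1]-i["cy"])/f,1]);return -R.T@t,d/np.linalg.norm(d)
def onz(i,p,z):
    c,d=ray(i,p);return c+d*(z-c[2])/d[2]
def tri(obs):
    A=np.zeros((3,3));b=np.zeros(3)
    rs=[ray(i,p) for i,p in obs]
    for c,d in rs:
        M=np.eye(3)-np.outer(d,d);A+=M;b+=M@c
    X=np.linalg.solve(A,b);return X,[round(float(np.linalg.norm((np.eye(3)-np.outer(d,d))@(X-c))),1) for c,d in rs]
def proj(i,X):
    q=np.array(i["R"])@np.array(X,float)+i["t"];f=K(i);return np.array([i["cx"]+f*q[0]/q[2],i["cy"]+f*q[1]/q[2]])
def unproj(i,p,n,d): # plane n.X=d
    c,v=ray(i,p);return c+v*(d-n@c)/(n@v)
E
python3 - <<'E'
from h import *
s=bot.camera_info("scene");d=bot.camera_info("side");np.set_printoptions(precision=1,suppress=True)
for a,b in [((275,172),(263,213)),((305,173),(246,232)),((339,174),(225,250))]: print(tri([(s,a),(d,b)]))
for p in [(145,172),(186,170),(189,216),(144,221)]: print(onz(s,p,5))
a=cv2.imread("pics/scene0.png")[150:300,230:390]; b=cv2.imread("pics/side0.png")[155:295,125:295]
a=cv2.resize(a,(560,525),interpolation=2)[:, :400] if 0 else cv2.resize(a,(400,375),interpolation=2);b=cv2.resize(b,(400,329),interpolation=2)
c=np.zeros((375,800,3),np.uint8);c[:,:400]=a;c[:329,400:]=b;cv2.imwrite("pics/c1.png",c)
E
```

```text
(array([443.8,  20.7, 138.2]), [1.8, 1.8])
(array([436.9, 118.4, 133.8]), [2.3, 2.3])
(array([437.6, 224.9, 141.3]), [0.4, 0.4])
[ 357.7 -442.2    5. ]
[ 336.8 -298.3    5. ]
[ 540.8 -256.9    5. ]
[ 572.3 -401.     5. ]
```

View pics/c1.png

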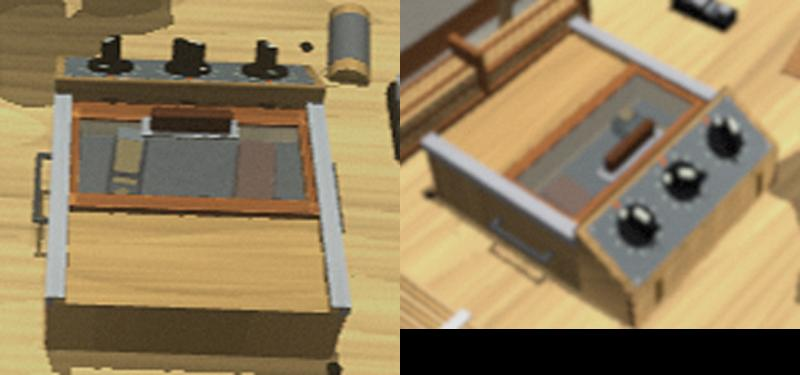

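Request:
{"fn": "arm_command", "kwargs": {
  "targets": [
    {"tz":-1,"tx":0.2,"yaw":0.65},
    {"tz":-1,"ty":-0.5,"tx":0.3,"yaw":0.65},
    {"tz":-1,"ty":-1,"tx":0.3,"yaw":0.65},
    {"tz":-1,"ty":-1,"tx":0.3,"yaw":0.65},
    {"tz":-1,"ty":-1,"tx":0.3},
    {"ty":-1,"tx":0.3},
    {"ty":-1,"tx":0.3},
    {"ty":-1,"tx":0.3}
  ],
  "gripper": -0.3
}}

```text
schema error: expected keys tx, ty, tz, yaw
```

Request:
{"fn": "arm_command", "kwargs": {
  "targets": [
    {"ty":-1,"tx":0.2},
    {"ty":-1,"tx":0.2},
    {"ty":-1,"tx":0.2},
    {"ty":-1,"tx":0.2},
    {"ty":-1,"tx":0.2},
    {"ty":-1,"tx":0.2},
    {"ty":-1,"tx":0.2},
    {"ty":-1,"tx":0.2}
  ]
}}

```text
schema error: expected keys tx, ty, tz, yaw
```

Request:
{"fn": "arm_command", "kwargs": {
  "targets": [
    {"ty":-1,"tx":0.25},
    {"ty":-1,"tx":0.25},
    {"ty":-1,"tx":0.25},
    {"ty":-1,"tx":0.25},
    {"ty":-1,"tx":0.25},
    {"ty":-1,"tx":0.25},
    {"ty":-1,"tx":0.25},
    {"ty":-1,"tx":0.25}
  ]
}}

```text
schema error: expected keys tx, ty, tz, yaw
```

Request:
{"fn": "arm_command", "kwargs": {
  "targets": [
    {"ty":-1},
    {"ty":-1},
    {"ty":-1},
    {"ty":-1},
    {"ty":-0.5},
    {}
  ]
}}

```text
schema error: expected keys tx, ty, tz, yaw
```

```bash
cat > w.py <<'E'
from h import *
import pickle,sys
n=sys.argv[1]; s=bot.get_obs();i=bot.camera_info("wrist");im=bot.camera("wrist")[:,:,::-1]
cv2.imwrite(f"pics/{n}.png",im);pickle.dump(i,open(f"pics/{n}.pkl","wb"))
print(round(s["time"],2),np.round(s["position"],1),np.round(s["ee_rot"],3).tolist(),np.round(s["force"],1),round(s["gripper_width"],1),np.round(s["joint_positions"],2))
E
python3 w.py w1
```

```text
0.15 [ 144.9 -556.   230.7] [[0.968, 0.252, -0.0], [0.252, -0.968, 0.001], [0.0, -0.001, -1.0]] [-0.2 -0.5 -0.1] 85.0 [-1.44  0.28  1.51  0.    1.36 -0.12]
```

View pics/w1.png

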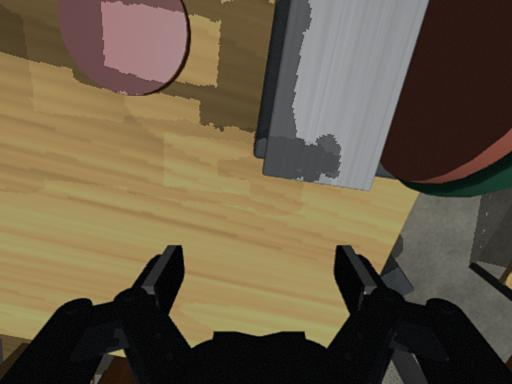

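The calls were refused because every row needs all four keys. The wrist view is still at the start pose, with the finger tips at (178,255) and (342,255). I'll repeat the moves with full rows.

Request:
{"fn": "arm_command", "kwargs": {
  "targets": [
    {"tx":0.2,"ty":0,"tz":-1,"yaw":0.65},
    {"tx":0.3,"ty":-0.5,"tz":-1,"yaw":0.65},
    {"tx":0.3,"ty":-1,"tz":-1,"yaw":0.65},
    {"tx":0.3,"ty":-1,"tz":-1,"yaw":0.65},
    {"tx":0.3,"ty":-1,"tz":-1,"yaw":0},
    {"tx":0.3,"ty":-1,"tz":0,"yaw":0},
    {"tx":0.3,"ty":-1,"tz":0,"yaw":0},
    {"tx":0.3,"ty":-1,"tz":0,"yaw":0}
  ],
  "gripper": -0.3
}}

```text
time: 0.87
position: [191.3, -388.1, 356.7]
ee_rot: [[1.0, 0.028, 0.0], [0.028, -1.0, -0.001], [0.0, 0.001, -1.0]]
force: [0.5, -0.2, 0.3]
gripper_width: 30.0
```

Request:
{"fn": "arm_command", "kwargs": {
  "targets": [
    {"tx":0.2,"ty":-1,"tz":0,"yaw":0},
    {"tx":0.2,"ty":-1,"tz":0,"yaw":0},
    {"tx":0.2,"ty":-1,"tz":0,"yaw":0},
    {"tx":0.2,"ty":-1,"tz":0,"yaw":0},
    {"tx":0.2,"ty":-1,"tz":0,"yaw":0},
    {"tx":0.2,"ty":-1,"tz":0,"yaw":0},
    {"tx":0.2,"ty":-1,"tz":0,"yaw":0},
    {"tx":0.2,"ty":-1,"tz":0,"yaw":0}
  ]
}}

```text
time: 1.53
position: [225.3, -186.9, 356.2]
ee_rot: [[1.0, 0.027, 0.0], [0.027, -1.0, -0.0], [0.0, 0.0, -1.0]]
force: [0.7, 1.1, -0.4]
gripper_width: 29.8
```

Request:
{"fn": "arm_command", "kwargs": {
  "targets": [
    {"tx":0.25,"ty":-1,"tz":0,"yaw":0},
    {"tx":0.25,"ty":-1,"tz":0,"yaw":0},
    {"tx":0.25,"ty":-1,"tz":0,"yaw":0},
    {"tx":0.25,"ty":-1,"tz":0,"yaw":0},
    {"tx":0.25,"ty":-1,"tz":0,"yaw":0},
    {"tx":0.25,"ty":-1,"tz":0,"yaw":0},
    {"tx":0.25,"ty":-1,"tz":0,"yaw":0},
    {"tx":0.25,"ty":-1,"tz":0,"yaw":0}
  ]
}}

```text
time: 2.2
position: [269.6, 14.4, 356.3]
ee_rot: [[1.0, 0.028, 0.001], [0.028, -1.0, -0.0], [0.001, 0.0, -1.0]]
force: [0.1, -0.4, -0.0]
gripper_width: 29.7
```

Request:
{"fn": "arm_command", "kwargs": {
  "targets": [
    {"tx":0,"ty":-1,"tz":0,"yaw":0},
    {"tx":0,"ty":-1,"tz":0,"yaw":0},
    {"tx":0,"ty":-1,"tz":0,"yaw":0},
    {"tx":0,"ty":-1,"tz":0,"yaw":0},
    {"tx":0,"ty":-0.5,"tz":0,"yaw":0},
    {"tx":0,"ty":0,"tz":0,"yaw":0}
  ]
}}

```text
time: 2.7
position: [266.3, 127.5, 356.1]
ee_rot: [[0.999, 0.033, -0.0], [0.033, -0.999, 0.001], [-0.0, -0.001, -1.0]]
force: [0.3, -0.2, 0.4]
gripper_width: 29.8
```

```bash
python3 w.py w1
```

```text
2.7 [266.3 127.5 356.1] [[0.999, 0.033, -0.0], [0.033, -0.999, 0.001], [-0.0, -0.001, -1.0]] [ 0.3 -0.2  0.4] 29.8 [ 0.21 -0.22  1.72  0.    1.64  1.75]
```

View pics/w1.png

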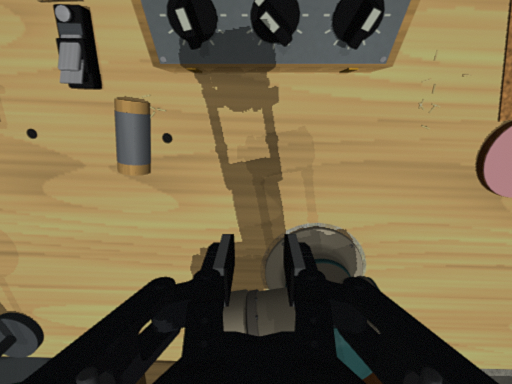

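Wrist view: dials are at (192,20), (275,18) and (358,18) at the top edge. I'll move forward to see them fully.

Request:
{"fn": "arm_command", "kwargs": {
  "targets": [
    {"tx":1,"ty":0,"tz":0,"yaw":0},
    {"tx":1,"ty":0,"tz":0,"yaw":0},
    {"tx":1,"ty":0,"tz":0,"yaw":0},
    {"tx":0,"ty":0,"tz":0,"yaw":0}
  ]
}}

```text
time: 3.08
position: [346.0, 126.3, 355.7]
ee_rot: [[1.0, 0.025, 0.002], [0.025, -1.0, -0.001], [0.002, 0.001, -1.0]]
force: [0.1, -1.3, -0.4]
gripper_width: 29.9
```

```bash
python3 w.py w2; python3 -c "
import cv2
a=cv2.imread('pics/w2.png')[0:200,110:430];cv2.imwrite('pics/w2c.png',cv2.resize(a,(800,500),interpolation=2))"
```

```text
3.08 [346.  126.3 355.7] [[1.0, 0.025, 0.002], [0.025, -1.0, -0.001], [0.002, 0.001, -1.0]] [ 0.1 -1.3 -0.4] 29.9 [ 0.16 -0.1   1.63 -0.    1.61  1.71]
```

View pics/w2c.png

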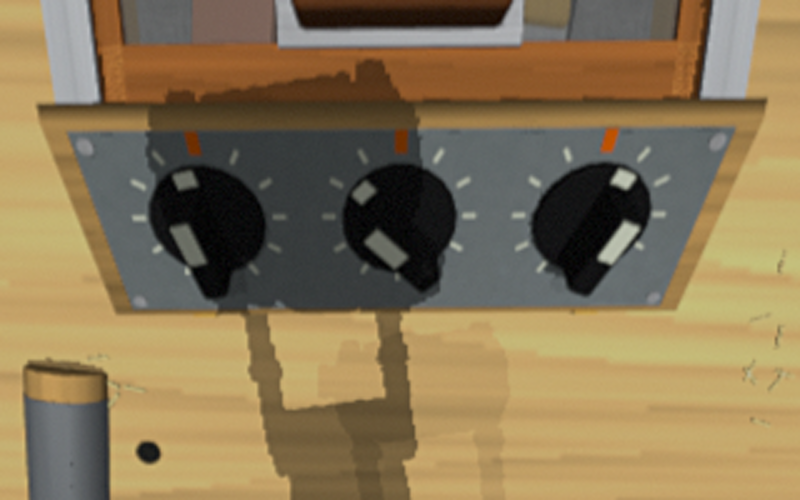

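```bash
cat > chest.py <<'E'
from h import *
import pickle
def crop(p,ox=110,oy=0,k=2.5): return ((p[0]+.5)/k-.5+ox,(p[1]+.5)/k-.5+oy)
E
python3 - <<'E'
from chest import *
np.set_printoptions(precision=1,suppress=True)
i=pickle.load(open("pics/w2.pkl","rb"))
tl=onz(i,crop((38,103)),150);tr=onz(i,crop((766,98)),150);bl=onz(i,crop((117,313)),85);br=onz(i,crop((672,309)),85)
print(tl,tr,np.linalg.norm(tl-tr));print(bl,br,np.linalg.norm(bl-br))
d=(tl-tr+bl-br);yaw=np.arctan2(-d[0],d[1]);print("yaw",yaw)
c=np.cos(yaw);s=np.sin(yaw);X=np.array([c,s,0]);Y=np.array([-s,c,0]);Z=np.array([0,0,1.])
m=(bl+br)/2; m2=(tl+tr)/2;m[2]=m2[2]=0
print("origin est",m+190*X,m2+97*X,m2+89*X)
o=(m+190*X)
P=lambda x,y,z:o+x*X+y*Y+z*Z
a=np.radians(35);n=-np.sin(a)*X+np.cos(a)*Z;u=np.cos(a)*X+np.sin(a)*Z
pm=P(-144,0,118)
for k,(mk,ct,om) in enumerate([((186,180),(208,218),(193,143)),((363,192),(400,216),(401,141)),((625,180),(592,215),(611,139))]):
    f=lambda p,h:(lambda q:np.array([(q-pm)@Y,(q-pm)@u]))(unproj(i,crop(p),n,n@pm+h))
    q=f(mk,9);cc=f(ct,9);g=f(om,0);y0=100-100*k
    print("mark",q,"centre",cc,"orange",g,"ang",np.arctan2(-(q[0]-y0),q[1]),np.arctan2(-(q[0]-cc[0]),q[1]-cc[1]),np.hypot(q[0]-y0,q[1]))
sc=bot.camera_info("scene");sd=bot.camera_info("side")
for y in(100,0,-100):
    T=P(-144,y,118)+n*9; print(proj(sc,T),proj(sd,T),proj(i,T))
E
```

```text
[493.5 286.1 150. ] [504.4 -52.  150. ] 338.29138155954195
[393.4 283.   85. ] [404.4 -53.4  85. ] 336.6218145622685
yaw 0.03239395547374355
origin est [588.8 120.9   0. ] [595.9 120.2   0. ] [587.9 120.    0. ]
mark [104.1  32.6] centre [97.6 12.1] orange [99.1 46.1] ang -0.1265185165977029 -0.31035492867543213 32.852994005014985
mark [17.7 25.7] centre [-1.1 12.5] orange [-0.9 46.3] ang -0.6019186130526012 -0.9577778305717356 31.19778551896956
mark [-111.   31.] centre [-99.8  12.3] orange [-101.7   46.6] ang 0.34202108655976304 0.542658418322873 32.90407337353888
[335.4 176.8] [227.2 251.6] [193.   95.3]
[304.6 175.8] [246.5 232.5] [268.6  94.7]
[273.9 174.7] [264.4 214.6] [344.2  94.2]
```

Chest yaw is about 0.032 and its origin about x 588–595, y 120. That x spread is too loose, so I take two resting wrist views and triangulate the orange marks and white pointer marks by code.

```bash
python3 w.py a1
```

```text
3.13 [343.5 126.3 355.7] [[1.0, 0.025, -0.001], [0.025, -1.0, -0.001], [-0.001, 0.001, -1.0]] [ 0.  -0.9  0.2] 29.6 [ 0.16 -0.1   1.63 -0.    1.61  1.71]
```

Request:
{"fn": "arm_command", "kwargs": {
  "targets": [
    {"tx":0.5,"ty":1,"tz":0,"yaw":0},
    {"tx":0.5,"ty":1,"tz":0,"yaw":0},
    {"tx":0.5,"ty":0,"tz":0.5,"yaw":0},
    {"tx":0.5,"ty":0,"tz":1,"yaw":0},
    {"tx":0,"ty":0,"tz":0,"yaw":0},
    {"tx":0,"ty":0,"tz":0,"yaw":0}
  ]
}}

```text
time: 3.68
position: [391.4, 78.4, 318.2]
ee_rot: [[1.0, 0.027, -0.004], [0.027, -1.0, -0.0], [-0.004, 0.0, -1.0]]
force: [0.1, 0.1, 0.8]
gripper_width: 29.7
```

```bash
python3 w.py a2
cat > blobs.py <<'E'
from chest import *
def load(n): return cv2.imread(f"pics/{n}.png"),pickle.load(open(f"pics/{n}.pkl","rb"))
def blobs(m,amin,amax):
    n,_,st,c=cv2.connectedComponentsWithStats(m.astype(np.uint8))
    return [(round(float(c[k][0]),1),round(float(c[k][1]),1),int(st[k][4]),int(st[k][2]),int(st[k][3])) for k in range(1,n) if amin<=st[k][4]<=amax]
def orange(im):
    h,s,v=cv2.split(cv2.cvtColor(im,cv2.COLOR_BGR2HSV));return (h<14)&(s>170)&(v>90)
def white(im):
    h,s,v=cv2.split(cv2.cvtColor(im,cv2.COLOR_BGR2HSV));return (s<60)&(v>105)
E
python3 - <<'E'
from blobs import *
for n in("a1","a2"):
    im,i=load(n); print(n,"O",blobs(orange(im),12,120)); print("W",[b for b in blobs(white(im),15,200) if b[1]<200])
E
```

```text
3.68 [391.4  78.4 318.2] [[1.0, 0.027, -0.004], [0.027, -1.0, -0.0], [-0.004, 0.0, -1.0]] [0.1 0.1 0.8] 29.7 [ 0.02 -0.04  1.66 -0.    1.52  1.57]
a1 O [(383.9, 6.4, 56, 18, 15), (155.6, 9.3, 25, 6, 11), (150.7, 12.5, 21, 6, 10), (170.6, 16.4, 31, 14, 5), (181.6, 18.7, 58, 20, 8), (205.4, 17.8, 65, 24, 8), (355.5, 18.2, 17, 9, 9), (231.1, 20.3, 16, 8, 8), (240.5, 20.7, 46, 10, 11), (252.5, 16.2, 14, 12, 3), (285.2, 18.2, 37, 20, 9), (306.9, 18.2, 36, 16, 8), (320.2, 19.5, 17, 7, 8), (168.3, 20.7, 14, 9, 4), (224.1, 20.9, 14, 7, 7), (258.6, 20.3, 12, 8, 4), (296.7, 21.3, 22, 10, 8), (336.1, 21.3, 39, 14, 9), (346.9, 20.3, 12, 7, 5), (361.1, 20.2, 15, 6, 6), (369.5, 22.4, 13, 4, 7), (376.5, 24.2, 12, 5, 7), (205.9, 24.3, 17, 9, 5), (180.3, 30.3, 40, 12, 10), (193.5, 29.5, 63, 13, 12), (219.8, 28.2, 30, 14, 7), (275.1, 31.3, 53, 15, 12), (355.9, 31.5, 44, 13, 11), (362.8, 27.7, 19, 9, 5), (164.9, 33.4, 51, 13, 11), (284.8, 30.2, 16, 6, 6), (186.4, 53.5, 44, 6, 10), (270.0, 53.1, 44, 5, 9), (354.0, 52.1, 40, 7, 9)]
W [(396.9, 53.6, 99, 19, 19), (146.2, 52.5, 86, 32, 10), (296.7, 49.4, 92
[... 993 characters left out ...]
7, 62.0, 25, 12, 6), (334.6, 67.1, 88, 22, 15), (255.8, 66.3, 41, 18, 10), (269.9, 64.4, 19, 8, 7), (274.0, 67.1, 16, 9, 9), (293.9, 66.8, 27, 12, 8), (237.0, 68.1, 58, 20, 8), (304.4, 68.7, 18, 5, 9), (315.9, 67.0, 24, 9, 8), (153.1, 68.1, 34, 20, 6), (166.5, 69.1, 15, 6, 6), (130.7, 71.4, 12, 5, 6), (346.6, 73.2, 41, 17, 7), (325.4, 71.7, 13, 6, 5), (109.2, 74.6, 14, 8, 3), (137.3, 93.1, 46, 8, 9), (227.0, 92.8, 43, 5, 9), (316.9, 92.1, 44, 7, 9)]
W [(174.6, 29.3, 67, 9, 24), (27.3, 101.1, 173, 15, 15), (134.9, 108.5, 57, 11, 8), (323.7, 108.2, 56, 11, 8), (200.7, 109.3, 50, 12, 8), (212.5, 113.1, 37, 8, 7), (37.7, 120.4, 72, 20, 4), (220.7, 138.8, 93, 17, 13), (251.5, 145.2, 137, 14, 19)]
```

Run:
```python
from blobs import *
np.set_printoptions(precision=1,suppress=True)
_,i=load("a1");_,j=load("a2")
O=[tri([(i,a),(j,b)]) for a,b in [((186.4,53.5),(137.3,93.1)),((270,53.1),(227,92.8)),((354,52.1),(316.9,92.1))]]
S=[tri([(i,a),(j,b)]) for a,b in [((183.4,68.4),(134.9,108.5)),((255.1,73.3),(212.5,113.1)),((359.4,68.1),(323.7,108.2))]]
for q in O+S: print(q)
d=O[0][0]-O[2][0];yaw=np.arctan2(-d[0],d[1]);print(yaw,np.linalg.norm(d))
yaw=.032
c,s=np.cos(yaw),np.sin(yaw);X=np.array([c,s,0]);Y=np.array([-s,c,0]);Z=np.array([0,0,1.]);a=np.radians(35)
n=-np.sin(a)*X+np.cos(a)*Z;u=np.cos(a)*X+np.sin(a)*Z
om=sum(o[0] for o in O)/3;print("orange mean",om)
# assume panel plane through orange mean; h=9 skirt marks in one-view each
for v,pts in((i,[(183.4,68.4),(255.1,73.3),(359.4,68.1)]),(j,[(134.9,108.5),(212.5,113.1),(323.7,108.2)])):
  for k,p in enumerate(pts):
    for h in(0,9):
      q=unproj(v,p,n,n@om+h)-om; print(k,h,np.array([q@Y-100*(1-k),q@u]),end=" ")
  print()
```

```text
(array([480.2, 217.1, 144.2]), [0.4, 0.4])
(array([483.4, 117. , 143. ]), [0.3, 0.3])
(array([487. ,  16.3, 143.1]), [0.2, 0.2])
(array([463.7, 221.5, 144.9]), [0.3, 0.3])
(array([460.9, 134.4, 140. ]), [0.3, 0.3])
(array([470. ,   6.2, 140.4]), [0.1, 0.1])
0.03354186805870752 200.92336049680583
orange mean [483.5 116.8 143.4]
0 0 [  8.3 -18.8] 0 9 [  5.7 -13.8] 1 0 [ 18.3 -25.8] 1 9 [ 18.2 -20.7] 2 0 [-13.1 -19.9] 2 9 [ -9.6 -14.9] 
0 0 [ 11.4 -20.2] 0 9 [  6.4 -13.5] 1 0 [ 20.6 -27.3] 1 9 [ 18.7 -20.4] 2 0 [-12.1 -21. ] 2 9 [ -9.5 -14.3]
```

Measured orange marks fit a ring of radius 39 mm. The three skirt marks agree on the dial centre with r = 26.0–26.2 mm. Chest origin comes out near (596, 120.6), yaw 0.032. Dial angles are about -0.23, -0.785 and +0.37. I start with the middle dial.

Request:
{"fn": "arm_command", "kwargs": {
  "targets": [
    {"tx":0.83,"ty":-0.72,"tz":0.5,"yaw":0},
    {"tx":0.83,"ty":-0.71,"tz":0.5,"yaw":0},
    {"tx":0,"ty":0,"tz":0.7,"yaw":-1},
    {"tx":0,"ty":0,"tz":0.7,"yaw":-1},
    {"tx":0,"ty":0,"tz":0.7,"yaw":-1},
    {"tx":0,"ty":0,"tz":0.7,"yaw":-1},
    {"tx":0,"ty":0,"tz":0.7,"yaw":-1},
    {"tx":0,"ty":0,"tz":0.5,"yaw":-1}
  ],
  "gripper": -0.25,
  "newtons": 20
}}

```text
time: 4.4
position: [432.8, 116.1, 194.2]
ee_rot: [[0.849, 0.529, 0.001], [0.529, -0.849, -0.0], [0.0, 0.0, -1.0]]
force: [-0.6, 0.0, -0.7]
gripper_width: 32.2
```

Request:
{"fn": "arm_command", "kwargs": {
  "targets": [
    {"tx":0,"ty":0,"tz":0,"yaw":-1},
    {"tx":0,"ty":0,"tz":0,"yaw":-1},
    {"tx":0,"ty":0,"tz":0,"yaw":-1},
    {"tx":0,"ty":0,"tz":0,"yaw":-1},
    {"tx":0,"ty":0,"tz":0,"yaw":0}
  ]
}}

```text
time: 4.82
position: [433.6, 116.2, 195.5]
ee_rot: [[0.619, 0.785, 0.002], [0.785, -0.619, 0.0], [0.002, 0.002, -1.0]]
force: [-0.2, -0.2, 0.4]
gripper_width: 32.0
```

```bash
python3 w.py b1
```

```text
4.82 [433.6 116.2 195.5] [[0.619, 0.785, 0.002], [0.785, -0.619, 0.0], [0.002, 0.002, -1.0]] [-0.2 -0.2  0.4] 32.0 [ 0.11  0.11  1.82 -0.    1.21  0.77]
```

View pics/b1.png

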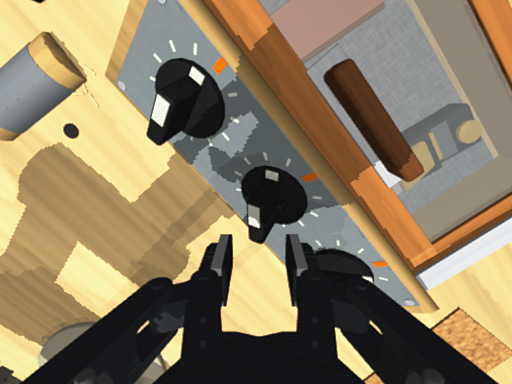

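The view shows the middle bar at (256,225) lying nearly along the tool's x, ahead of the fingers because of parallax. I check this against the model's projection and set up an angle estimator.

```bash
cat > dials.py <<'E'
from blobs import *
yaw=.032
c,s=np.cos(yaw),np.sin(yaw);X=np.array([c,s,0]);Y=np.array([-s,c,0]);Z=np.array([0,0,1.]);a=np.radians(35)
n=-np.sin(a)*X+np.cos(a)*Z;u=np.cos(a)*X+np.sin(a)*Z
pm=np.array([452.,115.8,118])
def ang(i,im):
    out={}
    for k,y in(("L",100),("M",0),("R",-100)):
        ctr=pm+y*Y
        best=[]
        for b in blobs(white(im),8,400):
            q=unproj(i,b[:2],n,n@ctr+9)-ctr;r=np.hypot(q@Y,q@u)
            if 21<r<31: best.append((round(float(r),1),b[2],round(float(np.arctan2(-(q@Y),q@u)),3),b[:2]))
        out[k]=best
    return out
E
python3 - <<'E'
from dials import *
im,i=load("b1")
for y in(100,0,-100): print([np.round(proj(i,pm+y*Y+h*n)).tolist() for h in(0,9,41)], np.round(proj(i,pm+y*Y+39*u)))
print(ang(i,im)); 
for q in("a1","a2"): im,i=load(q);print(ang(i,im))
E
```

```text
[[195.0, 98.0], [188.0, 103.0], [159.0, 121.0]] [221.  65.]
[[275.0, 191.0], [271.0, 197.0], [254.0, 223.0]] [309. 175.]
[[340.0, 265.0], [337.0, 273.0], [328.0, 303.0]] [378. 260.]
{'L': [(25.3, 171, -0.26, (196.3, 75.2))], 'M': [(24.3, 92, -0.782, (271.4, 175.0))], 'R': [(27.2, 42, 0.427, (367.8, 278.3))]}
{'L': [(25.9, 30, -0.251, (183.4, 68.4))], 'M': [(25.7, 28, -0.787, (255.1, 73.3))], 'R': [(26.3, 56, 0.418, (359.4, 68.1))]}
{'L': [(26.1, 57, -0.306, (134.9, 108.5))], 'M': [(26.3, 37, -0.82, (212.5, 113.1)), (26.7, 93, -2.571, (220.7, 138.8))], 'R': [(26.1, 56, 0.405, (323.7, 108.2))]}
```

The model matches: orange projects to (309,175) and is seen at (310,176). Descend and close on the middle bar.

Request:
{"fn": "arm_command", "kwargs": {
  "targets": [
    {"tx":0,"ty":0,"tz":0.8,"yaw":0},
    {"tx":0,"ty":0,"tz":0.7,"yaw":0},
    {"tx":0,"ty":0,"tz":0.7,"yaw":0},
    {"tx":0,"ty":0,"tz":0,"yaw":0}
  ]
}}

```text
time: 5.2
position: [431.3, 115.7, 137.0]
ee_rot: [[0.622, 0.783, -0.005], [0.783, -0.622, -0.001], [-0.004, -0.004, -1.0]]
force: [-0.5, -1.2, 0.0]
gripper_width: 31.8
```

Request:
{"fn": "arm_command", "kwargs": {
  "targets": [
    {"tx":0,"ty":0,"tz":0,"yaw":0},
    {"tx":0,"ty":0,"tz":0,"yaw":0},
    {"tx":0,"ty":0,"tz":0,"yaw":0},
    {"tx":0,"ty":0,"tz":0,"yaw":0}
  ],
  "gripper": -0.8
}}

```text
time: 5.53
position: [434.3, 114.7, 139.5]
ee_rot: [[0.621, 0.784, 0.002], [0.784, -0.621, -0.003], [-0.001, 0.003, -1.0]]
force: [0.5, -4.9, -5.4]
gripper_width: 21.3
```

Request:
{"fn": "arm_command", "kwargs": {
  "targets": [
    {"tx":0,"ty":0,"tz":0,"yaw":1},
    {"tx":0,"ty":0,"tz":0,"yaw":1},
    {"tx":0,"ty":0,"tz":0,"yaw":1},
    {"tx":0,"ty":0,"tz":0,"yaw":1}
  ]
}}

```text
time: 5.87
position: [433.8, 114.8, 140.4]
ee_rot: [[0.854, 0.52, 0.001], [0.52, -0.854, -0.002], [-0.0, 0.003, -1.0]]
force: [-2.5, -5.3, 6.6]
gripper_width: 17.6
```

```bash
python3 w.py b2; python3 -c "
from dials import *
im,i=load('b2');print(ang(i,im))"
```

```text
5.87 [433.8 114.8 140.4] [[0.854, 0.52, 0.001], [0.52, -0.854, -0.002], [-0.0, 0.003, -1.0]] [-2.5 -5.3  6.6] 17.6 [ 0.11  0.16  1.9  -0.    1.07  1.13]
{'L': [(25.7, 347, -0.294, (108.7, 107.5))], 'M': [(23.3, 157, -0.445, (269.0, 198.2))], 'R': []}
```

It is turning as predicted (-0.445 measured against -0.434 expected). Continue to φ = +35°.

Request:
{"fn": "arm_command", "kwargs": {
  "targets": [
    {"tx":0,"ty":0,"tz":0,"yaw":1},
    {"tx":0,"ty":0,"tz":0,"yaw":1},
    {"tx":0,"ty":0,"tz":0,"yaw":1},
    {"tx":0,"ty":0,"tz":0,"yaw":1},
    {"tx":0,"ty":0,"tz":0,"yaw":1},
    {"tx":0,"ty":0,"tz":0,"yaw":1},
    {"tx":0,"ty":0,"tz":0,"yaw":1}
  ]
}}

```text
time: 6.5
position: [433.8, 114.9, 140.5]
ee_rot: [[0.998, -0.063, 0.001], [-0.063, -0.998, -0.002], [0.001, 0.002, -1.0]]
force: [-1.7, -5.8, 1.0]
gripper_width: 13.4
```

Request:
{"fn": "arm_command", "kwargs": {
  "targets": [
    {"tx":0,"ty":0,"tz":0,"yaw":1},
    {"tx":0,"ty":0,"tz":0,"yaw":1},
    {"tx":0,"ty":0,"tz":0,"yaw":1},
    {"tx":0,"ty":0,"tz":0,"yaw":1},
    {"tx":0,"ty":0,"tz":0,"yaw":1},
    {"tx":0,"ty":0,"tz":0,"yaw":1},
    {"tx":0,"ty":0,"tz":0,"yaw":0}
  ]
}}

```text
time: 7.08
position: [432.7, 115.7, 141.7]
ee_rot: [[0.835, -0.551, -0.0], [-0.551, -0.835, -0.0], [0.0, 0.0, -1.0]]
force: [-7.2, -4.8, 14.2]
gripper_width: 13.7
```

```bash
python3 w.py b3; python3 -c "
from dials import *
im,i=load('b3');print(ang(i,im))"
```

```text
7.08 [432.7 115.7 141.7] [[0.835, -0.551, -0.0], [-0.551, -0.835, -0.0], [0.0, 0.0, -1.0]] [-7.2 -4.8 14.2] 13.7 [ 0.11  0.16  1.9  -0.    1.08  2.26]
{'L': [(25.7, 137, -0.483, (96.5, 293.5))], 'M': [(23.7, 157, 0.488, (246.1, 194.9))], 'R': [(25.3, 278, 0.48, (403.1, 86.8))]}
```

Request:
{"fn": "arm_command", "kwargs": {
  "targets": [
    {"tx":0,"ty":0,"tz":0,"yaw":0},
    {"tx":0,"ty":0,"tz":0,"yaw":0},
    {"tx":0,"ty":0,"tz":-0.8,"yaw":0},
    {"tx":0,"ty":0,"tz":-1,"yaw":0},
    {"tx":0,"ty":0,"tz":-0.4,"yaw":0}
  ],
  "gripper": -0.25
}}

```text
time: 7.55
position: [435.6, 116.8, 197.1]
ee_rot: [[0.834, -0.551, 0.006], [-0.551, -0.834, 0.002], [0.004, -0.005, -1.0]]
force: [1.0, -0.2, -0.4]
gripper_width: 32.0
```

Request:
{"fn": "arm_command", "kwargs": {
  "targets": [
    {"tx":0.56,"ty":0.82,"tz":0,"yaw":0},
    {"tx":0.56,"ty":0.82,"tz":0,"yaw":0},
    {"tx":0.56,"ty":0.82,"tz":0,"yaw":0},
    {"tx":0.56,"ty":0.82,"tz":0,"yaw":0},
    {"tx":0,"ty":0,"tz":0,"yaw":-0.7},
    {"tx":0,"ty":0,"tz":0,"yaw":-0.7},
    {"tx":0,"ty":0,"tz":0,"yaw":0}
  ]
}}

```text
time: 8.13
position: [435.9, 16.6, 194.6]
ee_rot: [[0.895, -0.445, 0.002], [-0.445, -0.895, 0.001], [0.001, -0.002, -1.0]]
force: [0.1, 0.6, -0.3]
gripper_width: 32.0
```

```bash
python3 w.py b4; python3 -c "
from dials import *
im,i=load('b4');print(ang(i,im))"
```

```text
8.13 [435.9  16.6 194.6] [[0.895, -0.445, 0.002], [-0.445, -0.895, 0.001], [0.001, -0.002, -1.0]] [ 0.1  0.6 -0.3] 32.0 [-0.12  0.09  1.84  0.    1.21  1.91]
{'L': [], 'M': [(23.0, 73, 0.401, (147.8, 227.0))], 'R': [(24.2, 85, 0.356, (251.4, 171.2))]}
```

Lower onto the right dial and close. Then turn from φ +28 to -35 (63°).

Request:
{"fn": "arm_command", "kwargs": {
  "targets": [
    {"tx":0,"ty":0,"tz":0.8,"yaw":0},
    {"tx":0,"ty":0,"tz":0.7,"yaw":0},
    {"tx":0,"ty":0,"tz":0.7,"yaw":0},
    {"tx":0,"ty":0,"tz":0,"yaw":0}
  ]
}}

```text
time: 8.52
position: [433.1, 17.5, 136.5]
ee_rot: [[0.895, -0.446, -0.006], [-0.446, -0.895, 0.001], [-0.006, 0.001, -1.0]]
force: [-0.5, 0.3, -0.1]
gripper_width: 31.9
```

Request:
{"fn": "arm_command", "kwargs": {
  "targets": [
    {"tx":0,"ty":0,"tz":0,"yaw":0},
    {"tx":0,"ty":0,"tz":0,"yaw":0},
    {"tx":0,"ty":0,"tz":0,"yaw":0},
    {"tx":0,"ty":0,"tz":0,"yaw":0}
  ],
  "gripper": -0.8
}}

```text
time: 8.85
position: [434.0, 16.0, 138.9]
ee_rot: [[0.896, -0.444, -0.002], [-0.444, -0.896, -0.002], [-0.001, 0.003, -1.0]]
force: [-2.8, -3.5, -4.0]
gripper_width: 17.5
```

Request:
{"fn": "arm_command", "kwargs": {
  "targets": [
    {"tx":0,"ty":0,"tz":0,"yaw":-1},
    {"tx":0,"ty":0,"tz":0,"yaw":-1},
    {"tx":0,"ty":0,"tz":0,"yaw":-1},
    {"tx":0,"ty":0,"tz":0,"yaw":-1},
    {"tx":0,"ty":0,"tz":0,"yaw":-1},
    {"tx":0,"ty":0,"tz":0,"yaw":-1},
    {"tx":0,"ty":0,"tz":0,"yaw":-1}
  ]
}}

```text
time: 9.43
position: [432.7, 13.8, 139.7]
ee_rot: [[0.988, 0.155, -0.005], [0.155, -0.988, -0.006], [-0.006, 0.006, -1.0]]
force: [-7.3, -9.9, 4.0]
gripper_width: 13.5
```

Request:
{"fn": "arm_command", "kwargs": {
  "targets": [
    {"tx":0,"ty":0,"tz":0,"yaw":-1},
    {"tx":0,"ty":0,"tz":0,"yaw":-1},
    {"tx":0,"ty":0,"tz":0,"yaw":-1},
    {"tx":0,"ty":0,"tz":0,"yaw":-1},
    {"tx":0,"ty":0,"tz":0,"yaw":-1},
    {"tx":0,"ty":0,"tz":0,"yaw":-0.7},
    {"tx":0,"ty":0,"tz":0,"yaw":0}
  ]
}}

```text
time: 10.02
position: [432.6, 11.2, 141.2]
ee_rot: [[0.796, 0.605, -0.004], [0.605, -0.796, -0.012], [-0.011, 0.007, -1.0]]
force: [-13.1, -15.4, 13.6]
gripper_width: 13.6
```

```bash
python3 w.py b5; python3 -c "
from dials import *
im,i=load('b5');print(ang(i,im))"
```

```text
10.02 [432.6  11.2 141.2] [[0.796, 0.605, -0.004], [0.605, -0.796, -0.012], [-0.011, 0.007, -1.0]] [-13.1 -15.4  13.6] 13.6 [-0.12  0.14  1.93 -0.01  1.07  0.8 ]
{'L': [], 'M': [(23.6, 241, 0.48, (152.1, 107.2))], 'R': [(23.7, 164, -0.517, (271.2, 188.7))]}
```

Request:
{"fn": "arm_command", "kwargs": {
  "targets": [
    {"tx":0,"ty":0,"tz":0,"yaw":0},
    {"tx":0,"ty":0,"tz":0,"yaw":0},
    {"tx":0,"ty":0,"tz":-0.8,"yaw":0},
    {"tx":0,"ty":0,"tz":-1,"yaw":0},
    {"tx":0,"ty":0,"tz":-0.6,"yaw":0}
  ],
  "gripper": -0.25
}}

```text
time: 10.48
position: [437.3, 17.2, 201.6]
ee_rot: [[0.798, 0.603, 0.005], [0.603, -0.798, 0.001], [0.005, 0.003, -1.0]]
force: [0.0, -0.7, -0.1]
gripper_width: 31.9
```

Request:
{"fn": "arm_command", "kwargs": {
  "targets": [
    {"tx":0.57,"ty":-0.81,"tz":0,"yaw":0},
    {"tx":0.57,"ty":-0.81,"tz":0,"yaw":0},
    {"tx":0.57,"ty":-0.81,"tz":0,"yaw":0},
    {"tx":0.57,"ty":-0.81,"tz":0,"yaw":0},
    {"tx":0.57,"ty":-0.81,"tz":0,"yaw":0},
    {"tx":0.57,"ty":-0.81,"tz":0,"yaw":0},
    {"tx":0.57,"ty":-0.81,"tz":0,"yaw":0},
    {"tx":0.57,"ty":-0.81,"tz":0,"yaw":0}
  ]
}}

```text
time: 11.15
position: [429.1, 217.1, 199.8]
ee_rot: [[0.798, 0.603, 0.003], [0.603, -0.798, 0.002], [0.003, -0.0, -1.0]]
force: [0.6, 0.3, 0.2]
gripper_width: 32.1
```

Request:
{"fn": "arm_command", "kwargs": {
  "targets": [
    {"tx":0,"ty":0,"tz":0,"yaw":0.85},
    {"tx":0,"ty":0,"tz":0,"yaw":0.85},
    {"tx":0,"ty":0,"tz":0,"yaw":0.85},
    {"tx":0,"ty":0,"tz":0,"yaw":0.85},
    {"tx":0,"ty":0,"tz":0,"yaw":0}
  ]
}}

```text
time: 11.57
position: [429.2, 215.8, 199.7]
ee_rot: [[0.939, 0.343, 0.002], [0.343, -0.939, 0.002], [0.003, -0.001, -1.0]]
force: [0.8, -0.4, -1.1]
gripper_width: 32.2
```

```bash
python3 w.py b6; python3 -c "
from dials import *
im,i=load('b6');print(ang(i,im))"
```

```text
11.57 [429.2 215.8 199.7] [[0.939, 0.343, 0.002], [0.343, -0.939, 0.002], [0.003, -0.001, -1.0]] [ 0.8 -0.4 -1.1] 32.2 [0.32 0.15 1.75 0.   1.23 1.54]
{'L': [(24.0, 86, -0.214, (267.3, 170.7))], 'M': [], 'R': [(22.4, 92, -0.323, (481.5, 241.5))]}
```

Request:
{"fn": "arm_command", "kwargs": {
  "targets": [
    {"tx":0,"ty":0,"tz":0.8,"yaw":0},
    {"tx":0,"ty":0,"tz":0.7,"yaw":0},
    {"tx":0,"ty":0,"tz":0.75,"yaw":0},
    {"tx":0,"ty":0,"tz":0,"yaw":0}
  ]
}}

```text
time: 11.95
position: [426.4, 214.2, 140.0]
ee_rot: [[0.939, 0.345, -0.005], [0.345, -0.939, -0.001], [-0.006, -0.001, -1.0]]
force: [-0.1, 0.3, -0.2]
gripper_width: 32.2
```

Request:
{"fn": "arm_command", "kwargs": {
  "targets": [
    {"tx":0,"ty":0,"tz":0,"yaw":0},
    {"tx":0,"ty":0,"tz":0,"yaw":0},
    {"tx":0,"ty":0,"tz":0,"yaw":0},
    {"tx":0,"ty":0,"tz":0,"yaw":0}
  ],
  "gripper": -0.8
}}

```text
time: 12.28
position: [428.8, 214.2, 143.0]
ee_rot: [[0.939, 0.344, 0.001], [0.344, -0.939, -0.001], [0.001, 0.001, -1.0]]
force: [1.2, -3.1, -5.4]
gripper_width: 15.5
```

Request:
{"fn": "arm_command", "kwargs": {
  "targets": [
    {"tx":0,"ty":0,"tz":0,"yaw":-1},
    {"tx":0,"ty":0,"tz":0,"yaw":-1},
    {"tx":0,"ty":0,"tz":0,"yaw":-1},
    {"tx":0,"ty":0,"tz":0,"yaw":-1},
    {"tx":0,"ty":0,"tz":0,"yaw":-1},
    {"tx":0,"ty":0,"tz":0,"yaw":-1}
  ]
}}

```text
time: 12.78
position: [428.3, 212.9, 144.0]
ee_rot: [[0.639, 0.77, 0.001], [0.77, -0.639, -0.003], [-0.002, 0.003, -1.0]]
force: [-4.3, -5.9, 9.8]
gripper_width: 15.9
```

Request:
{"fn": "arm_command", "kwargs": {
  "targets": [
    {"tx":0,"ty":0,"tz":0,"yaw":-1},
    {"tx":0,"ty":0,"tz":0,"yaw":-1},
    {"tx":0,"ty":0,"tz":0,"yaw":-1},
    {"tx":0,"ty":0,"tz":0,"yaw":-0.3},
    {"tx":0,"ty":0,"tz":0,"yaw":0}
  ]
}}

```text
time: 13.2
position: [428.6, 212.9, 145.7]
ee_rot: [[0.396, 0.918, 0.002], [0.918, -0.396, -0.003], [-0.002, 0.003, -1.0]]
force: [-6.2, -7.6, 15.1]
gripper_width: 15.6
```

```bash
python3 w.py b7; python3 -c "
from dials import *
im,i=load('b7');print(ang(i,im))"
```

```text
13.2 [428.6 212.9 145.7] [[0.396, 0.918, 0.002], [0.918, -0.396, -0.003], [-0.002, 0.003, -1.0]] [-6.2 -7.6 15.1] 15.6 [ 0.32  0.2   1.84 -0.    1.1   0.73]
{'L': [(24.1, 156, -1.052, (278.1, 192.1))], 'M': [], 'R': []}
```

The left dial reads -1.05. Release, rise to the viewing pose and check all three.

Request:
{"fn": "arm_command", "kwargs": {
  "targets": [
    {"tx":0,"ty":0,"tz":0,"yaw":0},
    {"tx":0,"ty":0,"tz":0,"yaw":0},
    {"tx":0,"ty":0,"tz":-0.8,"yaw":0},
    {"tx":0,"ty":0,"tz":-1,"yaw":0},
    {"tx":0,"ty":0,"tz":-1,"yaw":1},
    {"tx":0,"ty":0,"tz":-1,"yaw":1},
    {"tx":0,"ty":0,"tz":-1,"yaw":1},
    {"tx":0,"ty":0,"tz":-1,"yaw":1}
  ],
  "gripper": -0.25
}}

```text
time: 13.92
position: [428.7, 215.2, 289.4]
ee_rot: [[0.69, 0.724, 0.002], [0.724, -0.69, 0.002], [0.002, 0.0, -1.0]]
force: [0.4, 0.4, -0.5]
gripper_width: 31.8
```

Request:
{"fn": "arm_command", "kwargs": {
  "targets": [
    {"tx":0,"ty":0,"tz":-1,"yaw":1},
    {"tx":0,"ty":0,"tz":-1,"yaw":1},
    {"tx":0,"ty":0,"tz":-0.5,"yaw":1},
    {"tx":0,"ty":0,"tz":0,"yaw":1},
    {"tx":0,"ty":0,"tz":0,"yaw":1},
    {"tx":0,"ty":0,"tz":0,"yaw":1},
    {"tx":0,"ty":0,"tz":0,"yaw":1},
    {"tx":0,"ty":0,"tz":0,"yaw":1}
  ],
  "gripper": -1
}}

```text
time: 14.58
position: [428.7, 215.2, 350.6]
ee_rot: [[0.994, 0.111, 0.001], [0.111, -0.994, 0.002], [0.002, -0.001, -1.0]]
force: [0.5, -0.5, 0.0]
gripper_width: -0.1
```

Request:
{"fn": "arm_command", "kwargs": {
  "targets": [
    {"tx":-0.7,"ty":0.85,"tz":0,"yaw":1},
    {"tx":-0.7,"ty":0.85,"tz":0,"yaw":0},
    {"tx":-0.7,"ty":0.85,"tz":0,"yaw":0},
    {"tx":-0.7,"ty":0.85,"tz":0,"yaw":0},
    {"tx":0,"ty":0,"tz":0,"yaw":0},
    {"tx":0,"ty":0,"tz":0,"yaw":0}
  ]
}}

```text
time: 15.08
position: [362.6, 126.2, 351.0]
ee_rot: [[1.0, 0.027, 0.003], [0.027, -1.0, 0.001], [0.003, -0.001, -1.0]]
force: [1.0, 0.6, 1.0]
gripper_width: -0.3
```

```bash
python3 w.py c1; python3 -c "
from dials import *
im,i=load('c1');print(ang(i,im))
a=im[0:200,110:430];cv2.imwrite('pics/c1c.png',cv2.resize(a,(800,500),interpolation=2))"
```

```text
15.08 [362.6 126.2 351. ] [[1.0, 0.027, 0.003], [0.027, -1.0, 0.001], [0.003, -0.001, -1.0]] [1.  0.6 1. ] -0.3 [ 0.15 -0.07  1.62  0.    1.59  1.7 ]
{'L': [(27.6, 44, -1.086, (172.2, 94.4)), (30.1, 103, -2.255, (179.2, 115.0))], 'M': [(26.4, 40, 0.536, (280.5, 86.8))], 'R': [(25.6, 51, -0.479, (340.4, 86.5))]}
```

View pics/c1c.png

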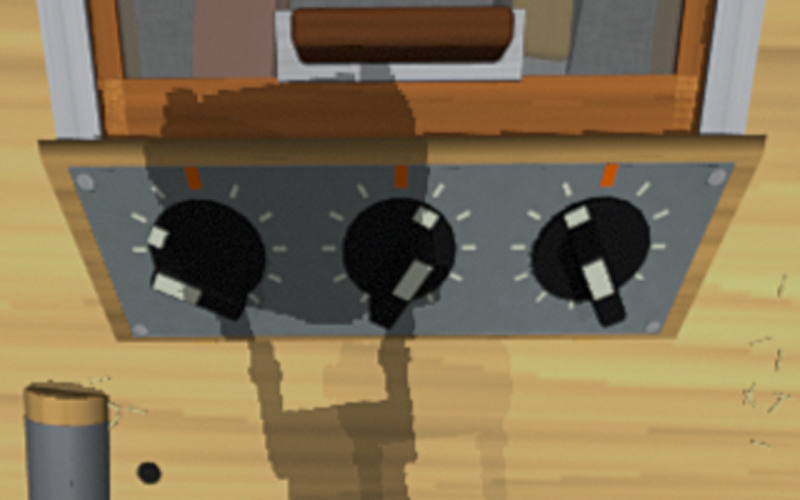

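Ten, one and eleven o'clock look right: skirt marks at crop (157,238), (427,217), (577,215). Now I check the pull and till wall against the model before entering the 36 mm gap.

```bash
cat >> dials.py <<'E'
org=pm+144*X-118*Z
def W(x,y,z): return org+x*X+y*Y+z*Z
E
python3 - <<'E'
from dials import *
im,i=load("c1")
for P in [(-53,50,152),(-53,-50,152),(-53,50,118),(-53,-50,118),(-89,170,150),(-89,-170,150),(-190,0,85)]:
    p=proj(i,W(*P)); print(P,np.round((p+.5-[110,0])*2.5))
print(W(-72,0,128))
E
```

```text
(-53, 50, 152) [290.  29.]
(-53, -50, 152) [516.  27.]
(-53, 50, 118) [298.  51.]
(-53, -50, 118) [502.  50.]
(-89, 170, 150) [ 35. 123.]
(-89, -170, 150) [770. 118.]
(-190, 0, 85) [396. 329.]
[523.96313915 118.1036068  128.        ]
```

Seen edges lie 5–7 mm nearer the robot than the dial-based model. The ridge's back edge is at x≈500 and the pull's front face at x≈538, so the gap measures 37 mm against 36 given. The slot centre is x≈519.5 and I aim there.

Request:
{"fn": "arm_command", "kwargs": {
  "targets": [
    {"tx":0.9,"ty":0.1,"tz":0,"yaw":0},
    {"tx":0.9,"ty":0.1,"tz":0,"yaw":0},
    {"tx":0.9,"ty":0.1,"tz":0,"yaw":0},
    {"tx":0.9,"ty":0.1,"tz":0.5,"yaw":0},
    {"tx":0.9,"ty":0.1,"tz":1,"yaw":0},
    {"tx":0.9,"ty":0,"tz":1,"yaw":0},
    {"tx":0.87,"ty":0,"tz":1,"yaw":0},
    {"tx":0,"ty":0,"tz":1,"yaw":0}
  ]
}}

```text
time: 15.8
position: [525.4, 119.3, 235.5]
ee_rot: [[1.0, 0.028, 0.004], [0.028, -1.0, 0.001], [0.004, -0.001, -1.0]]
force: [0.6, -0.6, -0.2]
gripper_width: -0.4
```

Request:
{"fn": "arm_command", "kwargs": {
  "targets": [
    {"tx":0,"ty":0,"tz":1,"yaw":0},
    {"tx":0,"ty":0,"tz":1,"yaw":0},
    {"tx":0,"ty":0,"tz":0.5,"yaw":0},
    {"tx":0,"ty":0,"tz":0,"yaw":0},
    {"tx":0,"ty":0,"tz":0,"yaw":0}
  ]
}}

```text
time: 16.22
position: [520.4, 119.0, 174.3]
ee_rot: [[1.0, 0.029, -0.001], [0.029, -1.0, 0.0], [-0.001, -0.0, -1.0]]
force: [-0.1, -0.1, 0.9]
gripper_width: -0.0
```

```bash
python3 w.py d1
```

```text
16.22 [520.4 119.  174.3] [[1.0, 0.029, -0.001], [0.029, -1.0, 0.0], [-0.001, -0.0, -1.0]] [-0.1 -0.1  0.9] -0.0 [0.09 0.25 1.68 0.   1.21 1.64]
```

View pics/d1.png

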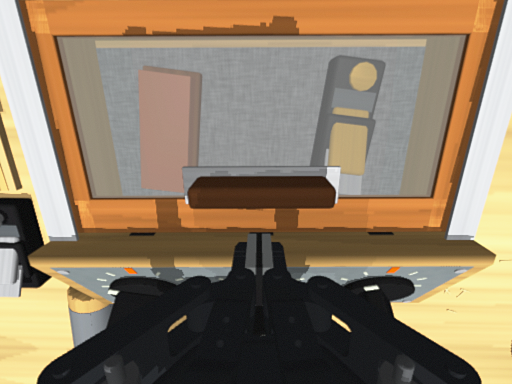

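The d1 view shows the ridge's back edge at row ~238, the pull's front at row ~208, the plane at right around (350,110) and the stone at left.

Run:
```python
from dials import *
np.set_printoptions(precision=1,suppress=True)
im,i=load("d1")
for p,z in [((75,236),150),((480,236),150),((190,207),118),((334,207),118),((188,184),152),((336,184),152)]: print(p,z,onz(i,p,z))
g=cv2.cvtColor(im,cv2.COLOR_BGR2HSV)
print("tcp",proj(i,[520.4,119,174.3]), [tuple(int(v) for v in im[r,150]) for r in range(222,248,2)])
```

```text
(75, 236) 150 [511.5 249.3 150. ]
(480, 236) 150 [519.9 -36.6 150. ]
(190, 207) 118 [522.7 175.4 118. ]
(334, 207) 118 [526.1  59.  118. ]
(188, 184) 152 [553.  166.7 152. ]
(336, 184) 152 [555.8  70.4 152. ]
tcp [259.9 247.8] [(59, 122, 194), (65, 128, 204), (64, 127, 201), (37, 73, 115), (35, 71, 115), (26, 48, 74), (18, 16, 14), (40, 68, 84), (47, 75, 93), (44, 72, 91), (46, 76, 95), (47, 77, 96), (46, 78, 95)]
```

Row 236 is where the till wall meets the cover (z≈118, x≈498) and the pull's top front edge is at x≈538. Both agree with the slot centre of 519. Descend, then push.

Request:
{"fn": "arm_command", "kwargs": {
  "targets": [
    {"tx":0,"ty":0,"tz":0.6,"yaw":0},
    {"tx":0,"ty":0,"tz":0.6,"yaw":0},
    {"tx":0,"ty":0,"tz":0.5,"yaw":0},
    {"tx":0,"ty":0,"tz":0,"yaw":0}
  ]
}}

```text
time: 16.6
position: [519.6, 118.4, 131.9]
ee_rot: [[1.0, 0.028, -0.001], [0.028, -1.0, -0.0], [-0.001, -0.0, -1.0]]
force: [-0.9, 0.4, -0.4]
gripper_width: -0.1
```

Request:
{"fn": "arm_command", "kwargs": {
  "targets": [
    {"tx":0.3,"ty":0,"tz":0,"yaw":0},
    {"tx":0.4,"ty":0,"tz":0,"yaw":0},
    {"tx":0.4,"ty":0,"tz":0,"yaw":0},
    {"tx":0,"ty":0,"tz":0,"yaw":0}
  ]
}}

```text
time: 16.93
position: [551.7, 119.1, 133.8]
ee_rot: [[1.0, 0.028, 0.006], [0.028, -1.0, 0.0], [0.006, -0.0, -1.0]]
force: [1.4, 0.0, 0.5]
gripper_width: -0.3
```

Force is low and the cover is past 4 mm. Continue the push.

Request:
{"fn": "arm_command", "kwargs": {
  "targets": [
    {"tx":0.6,"ty":0,"tz":0,"yaw":0},
    {"tx":0.7,"ty":0,"tz":0,"yaw":0},
    {"tx":0.7,"ty":0,"tz":0,"yaw":0},
    {"tx":0.7,"ty":0,"tz":0,"yaw":0},
    {"tx":0.7,"ty":0,"tz":0,"yaw":0},
    {"tx":0.7,"ty":0,"tz":0,"yaw":0},
    {"tx":0.5,"ty":0,"tz":0,"yaw":0},
    {"tx":0.3,"ty":0,"tz":0,"yaw":0}
  ]
}}

```text
time: 17.6
position: [672.2, 122.5, 133.2]
ee_rot: [[1.0, 0.028, 0.002], [0.028, -1.0, 0.0], [0.003, -0.0, -1.0]]
force: [-2.3, 0.6, 1.5]
gripper_width: 0.1
```

Request:
{"fn": "arm_command", "kwargs": {
  "targets": [
    {"tx":0.4,"ty":0,"tz":0,"yaw":0},
    {"tx":0.3,"ty":0,"tz":0,"yaw":0},
    {"tx":0.3,"ty":0,"tz":0,"yaw":0},
    {"tx":0,"ty":0,"tz":0,"yaw":0}
  ]
}}

```text
time: 17.93
position: [693.7, 123.0, 132.7]
ee_rot: [[1.0, 0.028, -0.004], [0.028, -1.0, -0.0], [-0.004, 0.0, -1.0]]
force: [-5.5, 0.2, 3.6]
gripper_width: 0.2
```

Request:
{"fn": "arm_command", "kwargs": {
  "targets": [
    {"tx":0.2,"ty":0,"tz":0,"yaw":0},
    {"tx":0.2,"ty":0,"tz":0,"yaw":0},
    {"tx":0,"ty":0,"tz":0,"yaw":0},
    {"tx":0,"ty":0,"tz":0,"yaw":0}
  ]
}}

```text
time: 18.27
position: [693.6, 123.0, 132.7]
ee_rot: [[0.999, 0.029, -0.024], [0.028, -1.0, -0.002], [-0.024, 0.001, -1.0]]
force: [-24.1, -2.1, 12.9]
gripper_width: 0.1
```

The cover is at its stop (24 N, no motion). Back off, rise and look into the well.

Request:
{"fn": "arm_command", "kwargs": {
  "targets": [
    {"tx":-0.7,"ty":0,"tz":0,"yaw":0},
    {"tx":-0.5,"ty":0,"tz":-0.3,"yaw":0},
    {"tx":-0.5,"ty":0,"tz":-1,"yaw":0},
    {"tx":-0.5,"ty":0.3,"tz":-1,"yaw":0},
    {"tx":-0.8,"ty":0.4,"tz":-1,"yaw":0},
    {"tx":-1,"ty":0.4,"tz":-1,"yaw":0},
    {"tx":-1,"ty":0.4,"tz":-1,"yaw":0},
    {"tx":-1,"ty":0.5,"tz":-1,"yaw":0}
  ]
}}

```text
time: 18.93
position: [555.8, 68.8, 292.1]
ee_rot: [[1.0, 0.028, 0.003], [0.028, -1.0, -0.0], [0.003, 0.0, -1.0]]
force: [1.2, 0.4, 0.7]
gripper_width: -0.2
```

Request:
{"fn": "arm_command", "kwargs": {
  "targets": [
    {"tx":0,"ty":0,"tz":0,"yaw":0},
    {"tx":0,"ty":0,"tz":0,"yaw":0},
    {"tx":0,"ty":0,"tz":0,"yaw":0}
  ],
  "gripper": 1
}}

```text
time: 19.18
position: [556.9, 69.1, 290.5]
ee_rot: [[1.0, 0.028, 0.003], [0.028, -1.0, 0.0], [0.003, 0.0, -1.0]]
force: [0.2, 0.4, -0.4]
gripper_width: 35.7
```

```bash
python3 w.py e1
```

```text
19.18 [556.9  69.1 290.5] [[1.0, 0.028, 0.003], [0.028, -1.0, 0.0], [0.003, 0.0, -1.0]] [ 0.2  0.4 -0.4] 35.7 [-0.    0.23  1.43  0.    1.48  1.54]
```

View pics/e1.png

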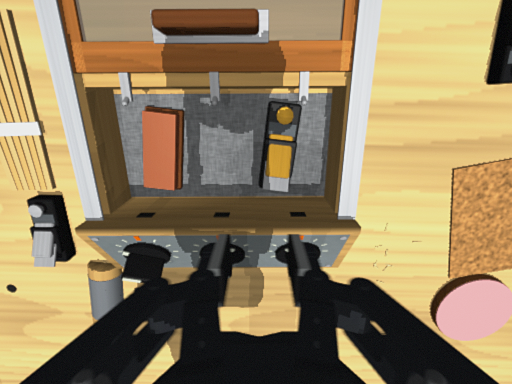

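The well is open. The plane is at right: brass knob at (284,115), cap at (279,160), body about (262–301, 101–191). The stone is at left, mat at far right. I take a second view for height, and also measure the mat by its colour mask in the scene camera.

Request:
{"fn": "arm_command", "kwargs": {
  "targets": [
    {"tx":-0.3,"ty":1,"tz":0,"yaw":0},
    {"tx":-0.3,"ty":1,"tz":0,"yaw":0},
    {"tx":0,"ty":0,"tz":0,"yaw":0},
    {"tx":0,"ty":0,"tz":0,"yaw":0}
  ]
}}

```text
time: 19.57
position: [543.0, 18.3, 288.4]
ee_rot: [[1.0, 0.026, -0.002], [0.026, -1.0, 0.0], [-0.002, -0.0, -1.0]]
force: [0.5, 0.6, -0.1]
gripper_width: 85.2
```

```bash
python3 w.py e2
python3 - <<'E'
from dials import *
np.set_printoptions(precision=1,suppress=True)
cc={}
for q in("e1","e2"):
    im,i=load(q);h,s,v=cv2.split(cv2.cvtColor(im,cv2.COLOR_BGR2HSV))
    # brass: saturated yellow inside well
    m=((h>18)&(h<30)&(s>170)&(v>90)); cc[q]=[b for b in blobs(m,40,2000) if b[1]<200 and 180<b[0]<360]; print(q,cc[q])
    # dark body
    d=(v<60).astype(np.uint8);d[200:]=0;d[:95]=0
    x0,y0=[int(t) for t in proj(i,[585,55,73])];print("guess",x0,y0)
    n_,lab,st,ce=cv2.connectedComponentsWithStats(d)
    for k in range(1,n_):
        if st[k][4]>150 and abs(ce[k][0]-x0)<50: print(st[k],ce[k])
    # body incl brass: not grey floor
    # print rows scans across the plane
    for r in(108,120,135,150,165,180): 
        row=v[r,x0-40:x0+40]; idx=np.where(row<70)[0]; print(r,(idx.min()+x0-40,idx.max()+x0-40) if len(idx) else None,end=" ")
    print()
im=cv2.cvtColor(bot.camera("scene"),cv2.COLOR_RGB2BGR);cv2.imwrite("pics/s2.png",im);i=bot.camera_info("scene")
h,s,v=cv2.split(cv2.cvtColor(im,cv2.COLOR_BGR2HSV))
m=((s>100)&(v>70)&(v<215)&(h<20)).astype(np.uint8);m[:160]=0;m[235:]=0;m[:,:135]=0;m[:,200:]=0
m=cv2.morphologyEx(m,cv2.MORPH_OPEN,np.ones((3,3)));m=cv2.morphologyEx(m,cv2.MORPH_CLOSE,np.ones((5,5)))
c=max(cv2.findContours(m,0,1)[0],key=cv2.contourArea);print(cv2.contourArea(c))
P=np.array([onz(i,p[0],5)[:2] for p in c],np.float32);print("mat",cv2.minAreaRect(P))
E
```

```text
19.57 [543.   18.3 288.4] [[1.0, 0.026, -0.002], [0.026, -1.0, 0.0], [-0.002, -0.0, -1.0]] [ 0.5  0.6 -0.1] 85.2 [-0.09  0.2   1.47  0.    1.48  1.45]
e1 [(284.4, 115.0, 225, 16, 17), (280.5, 137.2, 107, 24, 7), (278.3, 160.5, 720, 25, 34)]
guess 270 146
[258 101  44  87 791] [275.1 136.1]
108 (np.int64(267), np.int64(301)) 120 (np.int64(266), np.int64(299)) 135 (np.int64(264), np.int64(296)) 150 (np.int64(256), np.int64(295)) 165 (np.int64(260), np.int64(293)) 180 (np.int64(258), np.int64(262)) 
e2 [(244.3, 101.4, 242, 17, 18), (242.4, 124.5, 103, 24, 6), (239.6, 148.4, 760, 26, 34)]
guess 232 134
[223  95  41  86 943] [244.6 127. ]
108 (np.int64(198), np.int64(264)) 120 (np.int64(226), np.int64(261)) 135 (np.int64(225), np.int64(259)) 150 (np.int64(224), np.int64(257)) 165 (np.int64(223), np.int64(255)) 180 (np.int64(202), np.int64(271)) 
2126.0
mat ((447.93402099609375, -353.51837158203125), (234.64659118652344, 152.95423889160156), 12.771363258361816)
```

Run:
```python
from dials import *
np.set_printoptions(precision=1,suppress=True)
_,i=load("e1");_,j=load("e2")
for a,b in [((284.4,115),(244.3,101.4)),((280.5,137.2),(242.4,124.5)),((278.3,160.5),(239.6,148.4))]: print(tri([(i,a),(j,b)]))
# body edges rays at z=73 (top edges) : mid of edges per row in each
for v,rows in((i,{108:(267,301),120:(266,299),135:(264,296),165:(260,293)}),(j,{120:(226,261),135:(225,259),150:(224,257),165:(223,255)})):
    L=[onz(v,(a-.5,r),73) for r,(a,b) in rows.items()];R=[onz(v,(b+.5,r),73) for r,(a,b) in rows.items()]
    print("L",np.array(L)[:,:2].tolist() if 0 else [p[:2] for p in L],"R",[p[:2] for p in R])
im,_=load("e1");print([int(x) for x in cv2.cvtColor(im,cv2.COLOR_BGR2GRAY)[92:200,291][::2]]);print([int(x) for x in cv2.cvtColor(im,cv2.COLOR_BGR2GRAY)[160:200,265]])
print(onz(i,(284,101),73),onz(i,(275,191),45))
# check: tongue ends / rim
print("stone", onz(i,(162,148),75))
```

```text
(array([626.7,  39.2,  83.6]), [0.0, 0.0])
(array([598. ,  41.9,  75.3]), [0.1, 0.1])
(array([569.3,  44.4,  90. ]), [0.0, 0.0])
L [array([634.3,  61.9]), array([619.3,  62.6]), array([599.8,  64.6]), array([558.7,  68.8])] R [array([635.6,  16.5]), array([620.5,  17.9]), array([601. ,  20.4]), array([560. ,  21.6])]
L [array([603. ,  64.1]), array([583.7,  65.7]), array([563.6,  67.3]), array([542.8,  69.1])] R [array([604.3,  17. ]), array([585. ,  19.1]), array([564.9,  21.3]), array([544. ,  23.5])]
[126, 140, 133, 127, 131, 75, 29, 57, 40, 94, 118, 116, 119, 110, 105, 39, 55, 100, 118, 114, 115, 114, 124, 162, 146, 36, 67, 70, 108, 104, 92, 88, 86, 78, 69, 59, 53, 53, 44, 38, 38, 40, 85, 119, 116, 132, 67, 65, 68, 71, 71, 82, 96, 61]
[34, 63, 80, 84, 93, 98, 89, 90, 87, 81, 82, 78, 82, 88, 89, 99, 112, 113, 112, 112, 112, 112, 113, 112, 113, 113, 113, 113, 111, 91, 74, 72, 75, 84, 82, 86, 92, 82, 63, 68]
[643.5  39.7  73. ] [511.9  43.3  45. ]
stone [578.9 201.2  75. ]
```

Plane: yaw -5.2°, centre about (584, 43.5). Brass heights of 84–90 mm fit the stated 73–99, and the body width of 44–45 mm checks. I approach and stop above the rim to verify the pose.

Request:
{"fn": "arm_command", "kwargs": {
  "targets": [
    {"tx":0.8,"ty":-0.48,"tz":0.5,"yaw":0},
    {"tx":0.83,"ty":-0.49,"tz":0.8,"yaw":0},
    {"tx":0,"ty":0,"tz":0.9,"yaw":0.67},
    {"tx":0,"ty":0,"tz":0.9,"yaw":0.67},
    {"tx":0,"ty":0,"tz":0.9,"yaw":0},
    {"tx":0,"ty":0,"tz":0.9,"yaw":0},
    {"tx":0,"ty":0,"tz":0.9,"yaw":0},
    {"tx":0,"ty":0,"tz":0.7,"yaw":0}
  ],
  "gripper": 1
}}

```text
time: 20.33
position: [582.2, 45.5, 125.0]
ee_rot: [[0.996, -0.087, -0.003], [-0.087, -0.996, 0.0], [-0.003, -0.0, -1.0]]
force: [-0.8, 0.6, 0.1]
gripper_width: 85.4
```

Request:
{"fn": "arm_command", "kwargs": {
  "targets": [
    {"tx":0,"ty":0,"tz":0,"yaw":0},
    {"tx":0,"ty":0,"tz":0,"yaw":0}
  ]
}}

```text
time: 20.5
position: [582.3, 45.1, 126.3]
ee_rot: [[0.996, -0.088, -0.003], [-0.088, -0.996, 0.0], [-0.003, -0.0, -1.0]]
force: [-0.5, 0.5, 0.2]
gripper_width: 85.3
```

```bash
python3 w.py e3; python3 -c "
from dials import *
_,i=load('e3')
for z in (73,45): print([np.round(proj(i,p+[z])).tolist() for p in ([583.7,43.5],[645,60],[641.5,16],[626.7,39.2])])"
```

```text
20.5 [582.3  45.1 126.3] [[0.996, -0.088, -0.003], [-0.088, -0.996, 0.0], [-0.003, -0.0, -1.0]] [-0.5  0.5  0.2] 85.3 [-0.04  0.37  1.64  0.    1.13  1.62]
[[262.0, 211.0], [232.0, 136.0], [293.0, 135.0], [262.0, 158.0]]
[[261.0, 199.0], [235.0, 131.0], [288.0, 131.0], [262.0, 151.0]]
```

View pics/e3.png

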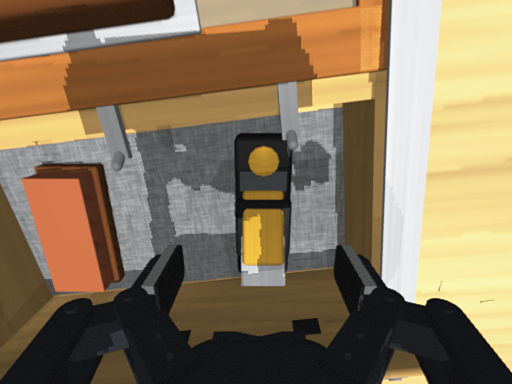

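The plane lies centred between the fingers (column 263 against 260) and parallel to them. A tongue tip at (292,145) overhangs its front right corner, so I'll pull back before the full lift.

Request:
{"fn": "arm_command", "kwargs": {
  "targets": [
    {"tx":0,"ty":0.04,"tz":0.8,"yaw":0},
    {"tx":0,"ty":0,"tz":0.8,"yaw":0},
    {"tx":0,"ty":0,"tz":0.8,"yaw":0},
    {"tx":0,"ty":0,"tz":0.6,"yaw":0},
    {"tx":0,"ty":0,"tz":0,"yaw":0},
    {"tx":0,"ty":0,"tz":0,"yaw":0}
  ]
}}

```text
time: 21.05
position: [583.4, 43.3, 53.3]
ee_rot: [[0.996, -0.089, 0.001], [-0.089, -0.996, -0.0], [0.001, -0.0, -1.0]]
force: [0.3, 0.9, -0.1]
gripper_width: 85.4
```

Request:
{"fn": "arm_command", "kwargs": {
  "targets": [
    {"tx":0,"ty":0,"tz":0,"yaw":0},
    {"tx":0,"ty":0,"tz":0,"yaw":0},
    {"tx":0,"ty":0,"tz":0,"yaw":0},
    {"tx":0,"ty":0,"tz":0,"yaw":0},
    {"tx":0,"ty":0,"tz":0,"yaw":0}
  ],
  "gripper": -0.5,
  "newtons": 60
}}

```text
time: 21.47
position: [583.7, 42.8, 54.2]
ee_rot: [[0.996, -0.089, 0.003], [-0.089, -0.996, -0.001], [0.003, 0.0, -1.0]]
force: [-0.9, -0.2, 4.6]
gripper_width: 43.0
```

Gripped at 43 mm. Lift a little, pull back clear of the tongue, then rise.

Request:
{"fn": "arm_command", "kwargs": {
  "targets": [
    {"tx":0,"ty":0,"tz":-0.3,"yaw":0},
    {"tx":-0.3,"ty":0,"tz":-0.2,"yaw":0},
    {"tx":-0.3,"ty":0,"tz":0,"yaw":0},
    {"tx":0,"ty":0,"tz":-0.4,"yaw":0},
    {"tx":0,"ty":0,"tz":-0.7,"yaw":0},
    {"tx":0,"ty":0,"tz":-0.8,"yaw":0},
    {"tx":0,"ty":0,"tz":-0.8,"yaw":0},
    {"tx":0,"ty":0,"tz":-0.8,"yaw":0}
  ]
}}

```text
time: 22.13
position: [566.3, 44.6, 153.4]
ee_rot: [[0.996, -0.089, -0.002], [-0.089, -0.996, 0.0], [-0.002, 0.0, -1.0]]
force: [-0.4, -0.6, -4.1]
gripper_width: 42.8
```

Request:
{"fn": "arm_command", "kwargs": {
  "targets": [
    {"tx":0,"ty":0,"tz":-0.8,"yaw":0},
    {"tx":0,"ty":0,"tz":-0.5,"yaw":0},
    {"tx":0,"ty":0,"tz":0,"yaw":0}
  ]
}}

```text
time: 22.38
position: [568.7, 44.5, 188.4]
ee_rot: [[0.996, -0.089, 0.005], [-0.089, -0.996, -0.0], [0.005, -0.0, -1.0]]
force: [0.3, 0.5, -4.1]
gripper_width: 42.6
```

Request:
{"fn": "arm_command", "kwargs": {
  "targets": [
    {"tx":0,"ty":0.5,"tz":0,"yaw":0},
    {"tx":-0.2,"ty":0.9,"tz":0,"yaw":0},
    {"tx":-0.2,"ty":0.9,"tz":0,"yaw":0},
    {"tx":-0.2,"ty":0.9,"tz":0,"yaw":0},
    {"tx":-0.2,"ty":0.9,"tz":0,"yaw":0},
    {"tx":-0.2,"ty":0.9,"tz":0,"yaw":0},
    {"tx":-0.2,"ty":0.9,"tz":0,"yaw":0},
    {"tx":-0.2,"ty":0.9,"tz":0,"yaw":0}
  ]
}}

```text
time: 23.05
position: [515.4, -123.0, 183.3]
ee_rot: [[0.996, -0.089, -0.004], [-0.089, -0.996, 0.001], [-0.004, -0.0, -1.0]]
force: [-0.2, 0.0, -4.1]
gripper_width: 43.0
```

Request:
{"fn": "arm_command", "kwargs": {
  "targets": [
    {"tx":-0.2,"ty":0.9,"tz":0,"yaw":0},
    {"tx":-0.2,"ty":0.9,"tz":0,"yaw":0},
    {"tx":-0.2,"ty":0.9,"tz":0,"yaw":0},
    {"tx":-0.2,"ty":0.9,"tz":0,"yaw":0},
    {"tx":-0.2,"ty":0.9,"tz":0,"yaw":0},
    {"tx":-0.2,"ty":0.9,"tz":0,"yaw":0},
    {"tx":-0.2,"ty":0.9,"tz":0,"yaw":0},
    {"tx":-0.2,"ty":0.9,"tz":0,"yaw":0}
  ]
}}

```text
time: 23.72
position: [459.5, -298.2, 183.3]
ee_rot: [[0.996, -0.089, -0.004], [-0.089, -0.996, 0.002], [-0.004, -0.002, -1.0]]
force: [0.3, 0.2, -5.4]
gripper_width: 42.7
```

Request:
{"fn": "arm_command", "kwargs": {
  "targets": [
    {"tx":-0.3,"ty":0.9,"tz":0,"yaw":0},
    {"tx":-0.2,"ty":0.9,"tz":0,"yaw":0},
    {"tx":0,"ty":0.3,"tz":0,"yaw":0},
    {"tx":0,"ty":0,"tz":0,"yaw":-0.8},
    {"tx":0,"ty":0,"tz":0,"yaw":-0.8},
    {"tx":0,"ty":0,"tz":0,"yaw":-0.8},
    {"tx":0,"ty":0,"tz":0,"yaw":-0.8},
    {"tx":0,"ty":0,"tz":0,"yaw":0}
  ]
}}

```text
time: 24.38
position: [443.5, -347.9, 183.6]
ee_rot: [[0.982, 0.19, -0.003], [0.19, -0.982, 0.002], [-0.002, -0.003, -1.0]]
force: [-0.2, -0.2, -4.5]
gripper_width: 42.1
```

```bash
python3 w.py f1
python3 - <<'E'
from dials import *
im,i=load("f1");h,s,v=cv2.split(cv2.cvtColor(im,cv2.COLOR_BGR2HSV))
print([(r,int(h[r,c]),int(s[r,c]),int(v[r,c])) for r,c in((60,260),(150,200),(150,330),(40,60),(40,460))])
print([np.round(proj(i,p+[5])).tolist() for p in ([358,-442],[337,-298],[541,-257],[572,-401])])
E
```

```text
24.38 [ 443.5 -347.9  183.6] [[0.982, 0.19, -0.003], [0.19, -0.982, 0.002], [-0.002, -0.003, -1.0]] [-0.2 -0.2 -4.5] 42.1 [-0.79  0.29  1.6  -0.    1.25  0.59]
[(60, 19, 123, 133), (150, 19, 120, 153), (150, 21, 113, 227), (40, 19, 119, 218), (40, 23, 109, 225)]
[[315.0, 245.0], [209.0, 240.0], [196.0, 74.0], [329.0, 71.0]]
```

View pics/f1.png

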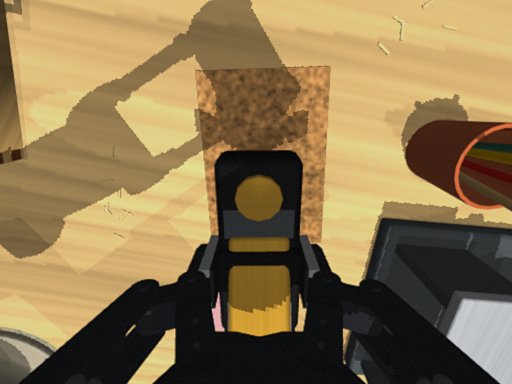

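Mat far corners are at (196,69) and (331,67), with side edges reaching (211,235) and (322,235). The plane hangs level and nearly parallel to it.

Run:
```python
from dials import *
np.set_printoptions(precision=2,suppress=True)
im,i=load("f1")
p=[onz(i,q,5)[:2] for q in((196,69),(331,67),(211,235),(322,235))];print(p,np.linalg.norm(p[0]-p[1]))
L=p[0]-p[2];R=p[1]-p[3];print([np.degrees(np.arctan2(v[1],v[0])) for v in(L,R)]);e=p[0]-p[1];print("from far edge",np.degrees(np.arctan2(-e[0],e[1])))
m=(p[0]+p[1])/2;ax=(L/np.linalg.norm(L)+R/np.linalg.norm(R))/2;print("far mid",m,"centre",m-110*ax)
```

```text
[array([ 546.31, -256.34]), array([ 576.6 , -402.15]), array([ 345.31, -299.87]), array([ 374.23, -447.83])] 148.92322839149983
[np.float64(12.219133964743975), np.float64(12.719487518466373)]
from far edge 11.735915136158116
far mid [ 561.45 -329.25] centre [ 454.05 -353.  ]
```

Mat centre is (454,-353), yaw 12.2°, width 149 mm (150 given). Shift and lower, slowing near contact at TCP z ≈ 14.

Request:
{"fn": "arm_command", "kwargs": {
  "targets": [
    {"tx":0.2,"ty":0.14,"tz":0.6,"yaw":-0.25},
    {"tx":0.17,"ty":0.14,"tz":0.9,"yaw":0},
    {"tx":0,"ty":0,"tz":0.9,"yaw":0},
    {"tx":0,"ty":0,"tz":0.9,"yaw":0},
    {"tx":0,"ty":0,"tz":0.9,"yaw":0},
    {"tx":0,"ty":0,"tz":0.9,"yaw":0},
    {"tx":0,"ty":0,"tz":0.7,"yaw":0},
    {"tx":0,"ty":0,"tz":0.3,"yaw":0}
  ]
}}

```text
time: 25.1
position: [453.3, -351.9, 29.5]
ee_rot: [[0.978, 0.209, -0.004], [0.209, -0.978, 0.004], [-0.003, -0.005, -1.0]]
force: [0.2, 0.8, -5.1]
gripper_width: 42.5
```

Request:
{"fn": "arm_command", "kwargs": {
  "targets": [
    {"tx":0,"ty":0,"tz":0.1,"yaw":0},
    {"tx":0,"ty":0,"tz":0.1,"yaw":0},
    {"tx":0,"ty":0,"tz":0,"yaw":0},
    {"tx":0,"ty":0,"tz":0,"yaw":0}
  ]
}}

```text
time: 25.43
position: [455.8, -354.3, 28.6]
ee_rot: [[0.978, 0.21, 0.002], [0.21, -0.978, -0.002], [0.001, 0.002, -1.0]]
force: [0.8, 0.4, -4.4]
gripper_width: 42.5
```

Request:
{"fn": "arm_command", "kwargs": {
  "targets": [
    {"tx":0,"ty":0,"tz":0.15,"yaw":0},
    {"tx":0,"ty":0,"tz":0.15,"yaw":0},
    {"tx":0,"ty":0,"tz":0.15,"yaw":0},
    {"tx":0,"ty":0,"tz":0,"yaw":0},
    {"tx":0,"ty":0,"tz":0,"yaw":0}
  ]
}}

```text
time: 25.85
position: [454.9, -353.5, 16.0]
ee_rot: [[0.978, 0.21, -0.001], [0.21, -0.978, 0.0], [-0.0, -0.001, -1.0]]
force: [0.6, -0.5, -4.3]
gripper_width: 42.4
```

Request:
{"fn": "arm_command", "kwargs": {
  "targets": [
    {"tx":0,"ty":0,"tz":0.05,"yaw":0},
    {"tx":0,"ty":0,"tz":0.05,"yaw":0},
    {"tx":0,"ty":0,"tz":0,"yaw":0},
    {"tx":0,"ty":0,"tz":0,"yaw":0}
  ]
}}

```text
time: 26.18
position: [455.4, -353.9, 14.3]
ee_rot: [[0.978, 0.211, 0.001], [0.211, -0.978, -0.001], [0.0, 0.001, -1.0]]
force: [-0.5, 1.3, -0.0]
gripper_width: 42.6
```

The weight is off the gripper (-4.4 to 0 N) at z 14.3, as predicted. Release and rise.

Request:
{"fn": "arm_command", "kwargs": {
  "targets": [
    {"tx":0,"ty":0,"tz":0,"yaw":0},
    {"tx":0,"ty":0,"tz":0,"yaw":0},
    {"tx":0,"ty":0,"tz":0,"yaw":0},
    {"tx":0,"ty":0,"tz":0,"yaw":0},
    {"tx":0,"ty":0,"tz":0,"yaw":0}
  ],
  "gripper": 0.7
}}

```text
time: 26.6
position: [455.3, -353.9, 13.9]
ee_rot: [[0.978, 0.21, 0.0], [0.21, -0.978, -0.0], [0.0, 0.0, -1.0]]
force: [-0.2, 0.2, -0.1]
gripper_width: 72.2
```

Request:
{"fn": "arm_command", "kwargs": {
  "targets": [
    {"tx":0,"ty":0,"tz":-0.3,"yaw":0},
    {"tx":0,"ty":0,"tz":-0.5,"yaw":0},
    {"tx":0,"ty":0,"tz":-0.8,"yaw":0},
    {"tx":0,"ty":0,"tz":-1,"yaw":0},
    {"tx":0,"ty":0,"tz":-1,"yaw":0},
    {"tx":0,"ty":0,"tz":-1,"yaw":0},
    {"tx":0,"ty":0,"tz":-1,"yaw":0},
    {"tx":-0.5,"ty":0,"tz":-1,"yaw":0}
  ]
}}

```text
time: 27.27
position: [444.5, -356.2, 180.8]
ee_rot: [[0.977, 0.212, 0.002], [0.212, -0.977, -0.001], [0.002, 0.001, -1.0]]
force: [0.2, -0.2, 0.1]
gripper_width: 72.4
```

Request:
{"fn": "arm_command", "kwargs": {
  "targets": [
    {"tx":-1,"ty":0,"tz":-0.5,"yaw":0},
    {"tx":-1,"ty":0,"tz":0,"yaw":0},
    {"tx":-0.5,"ty":0,"tz":0,"yaw":0},
    {"tx":0,"ty":0,"tz":0,"yaw":0},
    {"tx":0,"ty":0,"tz":0,"yaw":0}
  ]
}}

```text
time: 27.68
position: [381.7, -369.4, 191.3]
ee_rot: [[0.978, 0.209, 0.001], [0.209, -0.978, 0.0], [0.001, -0.0, -1.0]]
force: [0.1, -0.3, 0.8]
gripper_width: 72.6
```

```bash
python3 w.py g1
python3 - <<'E'
from dials import *
np.set_printoptions(precision=2,suppress=True)
im=cv2.cvtColor(bot.camera("scene"),cv2.COLOR_RGB2BGR)
w,i=load("g1");h,s,v=cv2.split(cv2.cvtColor(w,cv2.COLOR_BGR2HSV))
m=(h>18)&(h<30)&(s>170)&(v>90);B=[b for b in blobs(m,40,5000) if b[1]<250];print(B)
for b in B: print(onz(i,b[:2],45))
c=np.zeros((384,1024,3),np.uint8);c[:,:512]=w;c[:,512:]=im;cv2.imwrite("pics/g1c.png",cv2.resize(c,(800,300),interpolation=cv2.INTER_AREA))
E
```

```text
27.68 [ 381.7 -369.4  191.3] [[0.978, 0.209, 0.001], [0.209, -0.978, 0.0], [0.001, -0.0, -1.0]] [ 0.1 -0.3  0.8] 72.6 [-0.9   0.24  1.66  0.    1.24  0.46]
[(258.9, 65.1, 383, 21, 23), (259.1, 96.0, 143, 29, 6), (258.9, 124.8, 1097, 29, 39)]
[ 498.01 -344.09   45.  ]
[ 469.94 -350.32   45.  ]
[ 441.83 -356.13   45.  ]
```

The plane measures centred at about (456,-353), yaw 12.1°, against the mat's (454,-353), 12.2°. The gripper is clear, so I hand in.

```bash
python3 -c "
from plant import bot
print(bot.sign_off(), bot.get_obs()['time'])"
```

```text
the job is handed in; nothing more can be done
the job is handed in; nothing more can be done
```

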